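# Empty the drip tray and slide it in, utensils into the spring clips

## Task

Put the washed utensils up to dry. First, with the drip tray still out on the counter, take the pot brush out of it and put it in the middle of the little square dish; then, while the utensils are all still lying down on the counter, slide the tray by its tab into the mouth of the utensil rack and under its rails until it is fully home against the stop bar. Then press the handle of every utensil that is there down into a clip of its own, its middle about midway between the two forks, until it sits fully down under both sprung jaws (any clip, head either way), and leave brush and tray in their places and the other crockery undisturbed.

Things in the scene. Friction and masses are not known exactly. Their poses are not given: they have to be found in the camera images.
- rack: White steel utensil rack fixed on the counter, 250 mm long (y), 124 mm wide (x). Origin: on the counter at its centre. A channel for the drip tray runs through it along y, 108 mm wide between guides 14 mm high. Over the channel's sides run two rails (centres x = +-49 mm, 42 to 52 mm above the counter) that carry four clips, each a pair of forks, one on each rail.
- rack_mouth (a point): Middle of the channel's flared mouth at the rack's -y end, on the counter, 125 mm from the rack's origin.
- rack_stop (a point): Middle of the inner face of the stop bar (20 mm high) at the channel's +y end, on the counter, 120 mm from the rack's origin.
- clip0 (a point): Clip nearest the mouth: where a seated handle's middle lies, 60 mm above the counter, handle along x. Its forks stand at x = +-42 mm, 12 mm thick. Each has a fixed prong on its -y side, up to 92 mm high, and a sprung hinged jaw on its +y side, up to 87 mm, whose sloping nose overhangs the slot: a handle pressed straight down (10 to 20 N) pushes both jaws aside; they snap back over it.
- clip1 (a point): Clip 1 of the rack (1 = second from the mouth): the place of the handle's middle when seated, 60 mm above the counter, midway between the two forks. Axes as the rack's; a seated handle lies along x. The clips stand 66 mm apart.
- clip2 (a point): Clip 2 of the rack (2 = third): the place of the handle's middle when seated, 60 mm above the counter, midway between the two forks. Axes as the rack's; a seated handle lies along x. The clips stand 66 mm apart.
- clip3 (a point): Clip 3 of the rack (3 = nearest the stop bar): the place of the handle's middle when seated, 60 mm above the counter, midway between the two forks. Axes as the rack's; a seated handle lies along x. The clips stand 66 mm apart.
- tray: White plastic drip tray, 100 mm wide (x), 265 mm long (y), walls 20 mm high and 4 mm thick, 0.3 kg, loose on the counter before the rack's mouth. Origin: centre of its underside. Its +y end goes into the rack first; with that end against the stop bar the origin stands at y = -12.5 mm in the rack's frame. At its -y end stands a tab to hold it by.
- tray_tab (a point): Middle of the top edge of the tray's tab: 8 mm thick (along the tray's y), 50 mm wide (x), top 62 mm above the counter.
- potbrush: Round pot brush standing in the tray, bristles down: bristle disc 52 mm across and 22 mm high, wooden disc 58 mm across up to 34 mm, and on it a round wooden knob 26 mm across up to 66 mm. Origin: centre of its underside; z axis: up through the knob.
- dish_in (a point): Centre of the inner floor of the brush dish: a square white ceramic dish fixed on the counter, 100 x 100 mm outside, 22 mm high, walls and floor 5 mm thick.
- mat: Thin grey drying mat, 290 x 250 mm, flat on the counter, where the utensils lie. Origin: its centre.
- spatula: Small wooden spatula with a rectangular blade 40 mm wide. Round beech handle, 16 mm across and 130 mm long, with a flat head on its +x end reaching to 120 mm from the origin. Origin: the middle of the handle, on its axis (8 mm above the counter when it lies there). x axis: along the handle to the head. May be absent.
- spoon: Small wooden spoon with a round head 40 mm wide. Round beech handle, 16 mm across and 130 mm long, with a flat head on its +x end reaching to 120 mm from the origin. Origin: the middle of the handle, on its axis (8 mm above the counter when it lies there). x axis: along the handle to the head. May be absent.
- brush: Pastry brush with a steel collar 32 mm wide and white bristle block. Round beech handle, 16 mm across and 130 mm long, with a flat head on its +x end reaching to 120 mm from the origin. Origin: the middle of the handle, on its axis (8 mm above the counter when it lies there). x axis: along the handle to the head. May be absent.
- turner: Small slotted wooden turner with a narrow blade 30 mm wide. Round beech handle, 16 mm across and 130 mm long, with a flat head on its +x end reaching to 120 mm from the origin. Origin: the middle of the handle, on its axis (8 mm above the counter when it lies there). x axis: along the handle to the head. May be absent.
- mug: Bystander: white ceramic mug, 85 mm tall. Origin: centre of its underside.
- soap: Bystander: green glass bottle, 170 mm tall. Origin: centre of its underside.
- sponge: Bystander: yellow sponge, 65 x 100 x 30 mm. Origin: centre of its underside.
- bowl: Bystander: blue ceramic bowl, 94 mm across, 40 mm tall. Origin: centre of its underside.
- jar: Bystander: glass jar with steel cap, 100 mm tall. Origin: centre of its underside.
- beaker: Bystander: drinking glass, 110 mm tall. Origin: centre of its underside.
Mind the look-alikes: they are no part of the job. What is shaped like the turner but red is not meant.

How it is judged:
On the way, in this order (a step that is already met when the one before it is completed fails the run):
1. the pot brush is out of the tray, at rest in its dish, while the tray is still outside the rack (horizontal distance between potbrush and dish_in below 0.035 m and height (world z) of potbrush below 0.045 m and linear speed of potbrush below 0.03 m/s and y of tray in the frame of rack below -0.2 m), for 0.2 s.
2. the drip tray is fully home under the rails, while every utensil is still lying down on the counter (y of tray in the frame of rack between -0.0195 and -0.006 m and x of tray in the frame of rack between -0.01 and 0.01 m and angle between the y axis of tray and the y axis of rack, either way round below 0.06 rad and height (world z) of tray below 0.006 m and height (world z) of each of spatula, spoon, brush, turner below 0.04 m), for 0.2 s.
At the end, for the whole second after the job is handed in: Pot brush in its dish (within 35 mm of the centre), tray within 7 mm of the stop bar and straight in its channel, each utensil present with its handle's middle within 20 mm (x), 4 mm (y), 3 mm (z) of a clip site and along the rack's x within 0.06 rad; all at rest (horizontal distance between potbrush and dish_in below 0.035 m and height (world z) of potbrush below 0.045 m and linear speed of each of potbrush, spatula, spoon, brush, turner below 0.03 m/s and y of tray in the frame of rack between -0.0195 and -0.006 m and x of tray in the frame of rack between -0.01 and 0.01 m and angle between the y axis of tray and the y axis of rack, either way round below 0.06 rad and height (world z) of tray below 0.006 m and ((x of spatula in the frame of clip0 between -0.02 and 0.02 m and y of spatula in the frame of clip0 between -0.004 and 0.004 m and z of spatula in the frame of clip0 between -0.003 and 0.003 m) or (x of spatula in the frame of clip1 between -0.02 and 0.02 m and y of spatula in the frame of clip1 between -0.004 and 0.004 m and z of spatula in the frame of clip1 between -0.003 and 0.003 m) or (x of spatula in the frame of clip2 between -0.02 and 0.02 m and y of spatula in the frame of clip2 between -0.004 and 0.004 m and z of spatula in the frame of clip2 between -0.003 and 0.003 m) or (x of spatula in the frame of clip3 between -0.02 and 0.02 m and y of spatula in the frame of clip3 between -0.004 and 0.004 m and z of spatula in the frame of clip3 between -0.003 and 0.003 m)) and angle between the x axis of each of spatula, spoon, brush, turner and the x axis of rack, either way round below 0.06 rad and ((x of spoon in the frame of clip0 between -0.02 and 0.02 m and y of spoon in the frame of clip0 between -0.004 and 0.004 m and z of spoon in the frame of clip0 between -0.003 and 0.003 m) or (x of spoon in the frame of clip1 between -0.02 and 0.02 m and y of spoon in the frame of clip1 between -0.004 and 0.004 m and z of spoon in the frame of clip1 between -0.003 and 0.003 m) or (x of spoon in the frame of clip2 between -0.02 and 0.02 m and y of spoon in the frame of clip2 between -0.004 and 0.004 m and z of spoon in the frame of clip2 between -0.003 and 0.003 m) or (x of spoon in the frame of clip3 between -0.02 and 0.02 m and y of spoon in the frame of clip3 between -0.004 and 0.004 m and z of spoon in the frame of clip3 between -0.003 and 0.003 m)) and ((x of brush in the frame of clip0 between -0.02 and 0.02 m and y of brush in the frame of clip0 between -0.004 and 0.004 m and z of brush in the frame of clip0 between -0.003 and 0.003 m) or (x of brush in the frame of clip1 between -0.02 and 0.02 m and y of brush in the frame of clip1 between -0.004 and 0.004 m and z of brush in the frame of clip1 between -0.003 and 0.003 m) or (x of brush in the frame of clip2 between -0.02 and 0.02 m and y of brush in the frame of clip2 between -0.004 and 0.004 m and z of brush in the frame of clip2 between -0.003 and 0.003 m) or (x of brush in the frame of clip3 between -0.02 and 0.02 m and y of brush in the frame of clip3 between -0.004 and 0.004 m and z of brush in the frame of clip3 between -0.003 and 0.003 m)) and ((x of turner in the frame of clip0 between -0.02 and 0.02 m and y of turner in the frame of clip0 between -0.004 and 0.004 m and z of turner in the frame of clip0 between -0.003 and 0.003 m) or (x of turner in the frame of clip1 between -0.02 and 0.02 m and y of turner in the frame of clip1 between -0.004 and 0.004 m and z of turner in the frame of clip1 between -0.003 and 0.003 m) or (x of turner in the frame of clip2 between -0.02 and 0.02 m and y of turner in the frame of clip2 between -0.004 and 0.004 m and z of turner in the frame of clip2 between -0.003 and 0.003 m) or (x of turner in the frame of clip3 between -0.02 and 0.02 m and y of turner in the frame of clip3 between -0.004 and 0.004 m and z of turner in the frame of clip3 between -0.003 and 0.003 m)) and linear speed of tray below 0.02 m/s); the robot touches nothing.
It fails at once if a bystander (mug, soap, sponge, bowl, jar or beaker) is shoved more than 6 cm from its place (distance of any of mug, soap, sponge, bowl, jar, beaker from where it was at the start of the episode above 0.06 m).
It fails at once if a bystander is knocked over (angle between any of mug, soap, sponge, bowl, jar, beaker's own z axis and vertical above 0.6 rad).
Of spatula, spoon, brush, turner only 3 to 4 are there at a start; the rules pass over those that are not, and their reading is None.
At some moment in a run one of spatula, spoon, brush, turner, tray may be knocked a few centimetres aside while the robot is not near it.
Once in a run the grip may slacken for a moment while it holds something.
It also fails if it takes over 210 s, if anything falls off the work surface, if the arm or the gripper's body presses on something with over 40 N, if the wrist force passes 120 N, or if a joint passes its speed limit or range.

## Robot

A 7-joint arm with a two-finger parallel gripper is mounted at the origin on the work surface. World frame = base frame: x ahead of the robot, y to its left, z up, the work surface at z = 0. Lengths are in m, angles in rad, forces in N, time in s.
With the tool pointing down it reaches from about 0.4 to 0.875 m from the base axis. Payload 19.3 kg.
Tool frame: the origin (TCP) lies between the finger pads; the fingertips stand 17 mm ahead of it and the grasp point (between the pads) lies 2 mm behind it; z points along the fingers, y is the line along which they close (so a half turn about z gives the same grasp; the last joint's range is limited). The gripper opens to 85 mm and grips with 20 to 120 N. Pads are 22 mm wide; open, the fingers measure 114 mm over their backs; the gripper's body (76 mm by 85 mm) begins 54 mm behind the grasp point. The pads swing forward as they close: fully open they stand 13 mm farther back than shut.
Start: joints at [1.157, 0.521, -0.036, 1.599, 0.021, 1.021, -0.113], TCP at [0.211, -0.588, 0.248] pointing down, gripper open.
Joint ranges: [-2.91, 2.91], [-0.3, 2.13], [-1.5, 1.42], [0.17, 2.43], [-1.26, 4.41], [0.16, 1.93], [-2.52, 2.52]. Speed limits (rad/s): [1.89, 1.89, 2.39, 2.39, 3.01, 3.01, 3.01].

## Interface

Orientations are given as [roll, pitch, yaw] about the fixed x, y, z axes, in that order (R = Rz(yaw) Ry(pitch) Rx(roll)).
In Python, from workcell import bot gives the robot as it stands.
- The arm moves only by the shell command python3 -m inch 'ROWS' [FORCE]. ROWS is JSON, a list of rows, each a list of 7 numbers: the shift along the tool's x, y, z in units of 200 mm (1.0 is 200 mm), then the turn, a rotation vector about the tool's x, y, z in units of 90 degrees (1.0 is 90 degrees), then the opening, from 0 (shut) to 1 (fully open). In form: [[x, y, z, rx, ry, rz, grip], ...]. A call has 1 to 20 rows; each row is the pose to reach, as a shift and turn from the pose commanded when the call began, along the tool's axes at that moment; what a row does not reach only later rows make up. A row lasts 1/8 s, in which the tool goes at most 62.5 mm and 10.7 degrees, less where a joint would pass 70% of its speed; a pose out of reach is approached as far as the arm can. A call with a number of a shift or a turn outside -1 to 1 is refused whole. A call with a gripper value outside its range is refused whole. The fingers move at their own pace and stop on an object; FORCE is the grip in N (left out, the last holds). Time passes only in rows, so rows that repeat a pose let the fingers close. It gives the time, the measured TCP pose, the force, the opening and the grip force at its end, in the units of the state.
- bot.observe(): the state, without advancing time (a new reading comes with each control period).
- bot.grab_frame(name): name is "scene" or "top" or "wrist"; returns a dict with "img" (480x640x3 uint8, red, green, blue), "z_map" (480x640 float32, m along the optical axis (not along the pixel's ray), 0 where there is no reading), "vfov" (degrees; the focal length in pixels is half the picture's height over the tangent of half this angle, whatever the lens; pixels are square), "cx", "cy" (the principal point, pixels), "rvec" (rotation vector, rad) and "tvec" (3), from world to camera coordinates, as OpenCV has them. Camera axes: x right, y down, z forward; pixel columns grow to the right and rows downward; lengths in m; the calibration is good to about 2 mm. A picture is of the moment at which its call begins.
- bot.job_done(): hands the job in; it is judged then, once.
The state is a dict: "clock": time; "qpos": joint angles; "qd": joint speeds; "joint_efforts": joint torques, N m; "position": TCP position; "tool_rot": TCP orientation; "force": force on the tool from outside, world axes, zero at the start; "moment": the same for the moment, N m; "grip_width": finger opening in m; "finger_force": force on a finger pad.
Only numpy, scipy, OpenCV 4.12 (cv2) and the standard library are available. Lean on these libraries where they do the work, as an engineer would, in place of code of your own. Each camera call takes 0.05 s, during which the arm holds its last target. There are 200 camera calls.

## Working session

There is one attempt and no reset: what is moved stays moved. The work goes in short steps, Python scripts to look and compute and a shell command to move; the robot and the scene stay as the last step left them, time stands still between calls to the robot, and variables do not carry over. Pictures are saved under pics/ and viewed, at most 15 in all, crops included, and the job is handed in when it is done.

```bash
mkdir -p pics; ls; cat > h.py <<'E'
import numpy as np, cv2
from workcell import bot
from scipy.spatial.transform import Rotation as R
def grab(n):
    f=bot.grab_frame(n); return f
def save(f,name,crop=None,scale=1):
    im=f["img"][...,::-1]
    if crop: x0,y0,x1,y1=crop; im=im[y0:y1,x0:x1]
    if scale!=1: im=cv2.resize(im,None,fx=scale,fy=scale,interpolation=cv2.INTER_CUBIC)
    cv2.imwrite("pics/"+name,im)
def cam(f):
    Rm=cv2.Rodrigues(np.array(f["rvec"],float))[0]; t=np.array(f["tvec"],float).ravel()
    fl=240/np.tan(np.radians(f["vfov"])/2)
    return Rm,t,fl
def ray(f,uv,z):
    "pixels -> world points on plane z"
    Rm,t,fl=cam(f); uv=np.atleast_2d(np.array(uv,float))
    d=np.c_[(uv[:,0]-f["cx"])/fl,(uv[:,1]-f["cy"])/fl,np.ones(len(uv))]@Rm
    c=-Rm.T@t
    return c+d*((z-c[2])/d[:,2])[:,None]
def cloud(f):
    "world xyz for each pixel"
    Rm,t,fl=cam(f); v,u=np.mgrid[:480,:640]; z=f["z_map"]
    p=np.stack([(u-f["cx"])/fl*z,(v-f["cy"])/fl*z,z],-1)
    w=(p-t)@Rm; w[z==0]=np.nan
    return w
def proj(f,P):
    Rm,t,fl=cam(f); p=np.atleast_2d(P)@Rm.T+t
    return np.c_[p[:,0]/p[:,2]*fl+f["cx"],p[:,1]/p[:,2]*fl+f["cy"]]
def rel(target,yaw_tool_y=None):
    "shift in units to bring TCP to world target (tool axes now); turn rz units so that tool y lies along yaw"
    s=bot.observe(); T=R.from_euler('xyz',s["tool_rot"])
    d=T.inv().apply(np.array(target)-np.array(s["position"]))/0.2
    print("pos",np.round(s["position"],4),"rpy",np.round(s["tool_rot"],3),"shift",np.round(d,3))
    if yaw_tool_y is not None:
        y=T.apply([0,1,0]); a=np.arctan2(y[1],y[0])
        e=(yaw_tool_y-a+np.pi/2)%np.pi-np.pi/2
        print("turn z units (tool z down => sign flipped):",round(-e/(np.pi/2),4))
    return d
E
python3 - <<'E'
from h import *
s=bot.observe(); print({k:np.round(v,3) for k,v in s.items()})
for n in("scene","top"):
    f=grab(n); save(f,n+"0.png"); Rm,t,fl=cam(f); print(n,-Rm.T@t,Rm.round(2),fl,f["cx"],f["cy"])
    np.savez(n+"0.npz",**f)
E
```

```text
pics
{'clock': np.float64(0.0), 'qpos': array([ 1.157,  0.522, -0.036,  1.6  ,  0.021,  1.021, -0.113]), 'qd': array([-0.   ,  0.001, -0.001,  0.   ,  0.   ,  0.001,  0.001]), 'joint_efforts': array([-2.0000e-03, -9.2711e+01,  1.9790e+00, -3.6994e+01,  1.8000e-02,
        8.0000e-03,  0.0000e+00]), 'position': array([ 0.211, -0.588,  0.248]), 'tool_rot': array([-3.14 ,  0.   ,  0.344]), 'force': array([ 0.511, -0.174,  0.029]), 'moment': array([ 0.023,  0.007, -0.024]), 'finger_force': np.float64(0.0), 'grip_width': np.float64(0.086)}
scene [1.48986183 0.02655495 1.05888849] [[-0.06  1.    0.02]
 [ 0.69  0.05 -0.72]
 [-0.72 -0.02 -0.69]] 521.3029952437382 316.26509055636484 242.43131607470792
top [ 0.400555   -0.01786902  1.33546144] [[ 0.02 -1.   -0.01]
 [-1.   -0.02 -0.06]
 [ 0.06  0.01 -1.  ]] 460.2971007375169 316.227212653599 243.61962090896301
```

View pics/scene0.png

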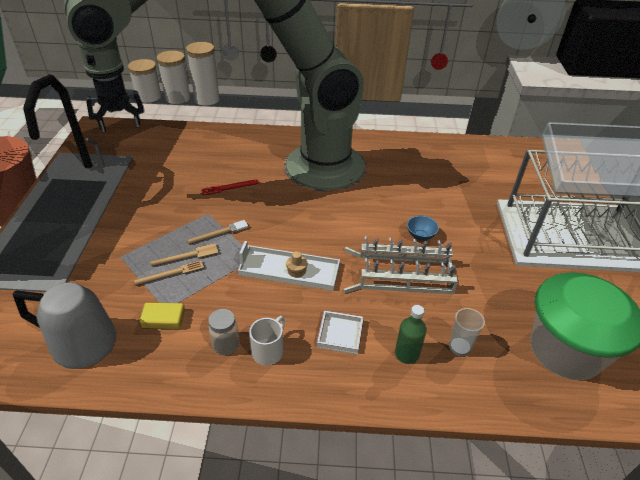

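View pics/top0.png

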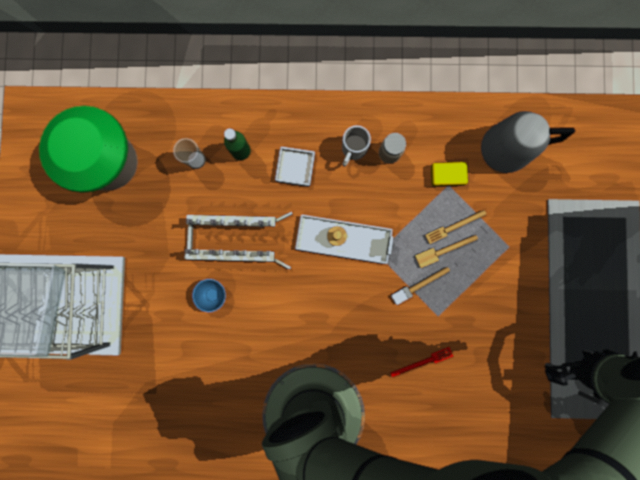

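The scene shows the rack (scene 410,265; top 230,240), the tray with the pot brush (scene 297,262; top 337,236), the square dish (scene 340,332; top 295,166), and three utensils on the mat. From the top view these are the pastry brush (420,287), a plain blade (445,250) and a slotted blade (455,228). Look-alike: the red turner (top 422,362; scene 230,187), which lies off the mat and is not wanted. There is no spoon.

```bash
cat >> h.py <<'E'
def load(n): return dict(np.load(n,allow_pickle=True))
def rect(P):
    r=cv2.minAreaRect(np.array(P[:,:2]*1000,np.float32)); return np.round(r[0],1),np.round(r[1],1),round(r[2],1)
def wood(f,z=0.008,box=None):
    "beech-coloured blobs on mat etc: list of (u,v,area)"
    hsv=cv2.cvtColor(f["img"],cv2.COLOR_RGB2HSV); return hsv
E
python3 - <<'E'
from h import *
for n in("top","scene"):
    f=load(n+"0.npz"); w=cloud(f); z=w[...,2]; x=w[...,0]; y=w[...,1]
    hsv=cv2.cvtColor(f["img"],cv2.COLOR_RGB2HSV); white=(hsv[...,1]<60)&(hsv[...,2]>120)
    print(n,"table z",np.nanmedian(z[(x>.35)&(x<.4)&(y>-.1)&(y<.05)]))
    box=(x>.35)&(x<.6)&(y>.03)&(y<.36)
    for lo,hi in((.035,.058),(.06,.1)):
        m=box&(z>lo)&(z<hi)&white; print("rack",lo,m.sum(),rect(w[m]))
    box=(x>.33)&(x<.6)&(y>-.23)&(y<.06)
    m=box&(z>.012)&(z<.026)&white; print("tray",m.sum(),rect(w[m]))
    m=box&(z>.04)&(z<.075); 
    if m.sum()>3: print("tab/knob",m.sum()); 
    k=m&~white; print("knob",k.sum(),rect(w[k])); k=m&white; print("tab",k.sum(),rect(w[k]), np.nanmax(z[k]))
    box=(x>.5)&(x<.75)&(y>-.02)&(y<.14)
    m=box&(z>.012)&(z<.03)&white; print("dish",m.sum(),rect(w[m]))
    if n=="top":
        for p in((337,236),(295,166),(230,240),(380,245),(425,286),(445,250),(455,228)): print(p,w[p[1],p[0]].round(3))
f=load("top0.npz"); save(f,"a.png",(170,190,520,320),2.2)
f=load("scene0.npz"); save(f,"b.png",(110,200,470,320),2.2)
E
```

```text
top table z -0.0021528007068164694
rack 0.035 1074 (array([460.4, 238.6]), array([242.8, 195.6]), 89.7)
rack 0.06 154 (array([496.7, 239. ]), array([232.1,  96. ]), 89.7)
tray 345 (array([454. , -91.7]), array([302.6, 191.9]), 81.9)
tab/knob 143
knob 81 (array([ 498.8, -124.7]), array([159. ,  50.4]), 80.7)
tab 62 (array([ 483.6, -206.5]), array([ 8.5, 49.5]), 81.7) 0.06564360999184331
dish 259 (array([625.8,  51.3]), array([250. , 135.6]), 1.6)
(337, 236) [ 0.505 -0.058  0.067]
(295, 166) [0.714 0.067 0.002]
(230, 240) [ 0.493  0.252 -0.002]
(380, 245) [ 0.486 -0.185  0.002]
(425, 286) [ 0.37  -0.317 -0.004]
(445, 250) [ 0.474 -0.369  0.016]
(455, 228) [ 0.539 -0.398  0.013]
scene table z 8.84431057624581e-05
rack 0.035 960 (array([497. , 238.1]), array([242.9, 129.7]), 89.9)
rack 0.06 90 (array([496.6, 226.2]), array([208.7,  99.1]), 89.2)
tray 566 (array([455.4, -92.9]), array([303.3, 197.8]), 81.7)
tab/knob 234
knob 188 (array([ 503.3, -120.9]), array([176.1,  53.2]), 77.4)
tab 46 (array([ 485.3, -130.8]), array([ 48.1, 166.4]), 0.4) 0.07004043618030613
dish 379 (array([626.7,  60.8]), array([243.9, 157.9]), 1.1)
```

View pics/b.png

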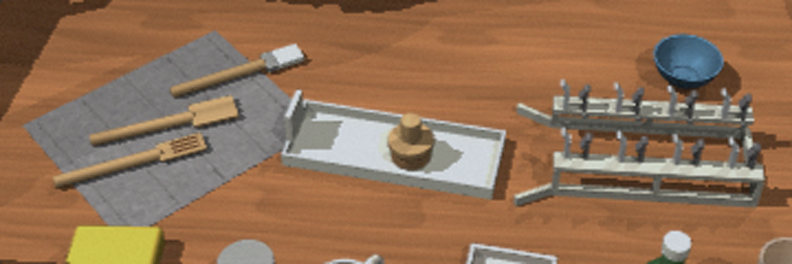

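Close crop confirms: pastry brush at crop (238,72), plain spatula (165,122), slotted wooden turner (130,160), with the brush knob at (410,130). The rack mouth faces the tray. I'm now moving over the tray to look with the wrist camera.

```bash
M="python3 -m inch"; python3 -m inch '[[0.76,-0.66,0,0,0,0,1],[0.76,-0.66,0,0,0,0,1],[0.76,-0.66,0,0,0,0,1],[0.76,-0.66,0,0,0,0,1]]'
python3 -m inch '[[0.76,-0.66,0,0,0,0,1],[0.76,-0.66,0,0,0,0,1],[0.76,-0.66,0,0,0,0,1],[0.76,-0.66,0,0,0,0,1]]'
python3 -m inch '[[0.76,-0.66,0,0,0,0,1],[0.76,-0.66,0,0,0,0,1],[0.76,-0.66,0,0,0,0,1],[0.76,-0.66,0,0,0,0,1],[0.76,-0.66,0,0,0,0,1],[0.76,-0.66,0,0,0,0,1]]'
python3 - <<'E'
from h import *
f=grab("wrist"); save(f,"w1.png"); np.savez("w1.npz",**f)
Rm,t,fl=cam(f); print(-Rm.T@t,Rm.round(2),fl)
rel([.505,-.058,.25],0)
E
```

```text
clock: 0.6
position: [0.3112, -0.4097, 0.2484]
tool_rot: [-3.141, -0.001, 0.348]
force: [-0.4, -0.6, 0.4]
grip_width: 0.0856
finger_force: 0.0
clock: 1.1
position: [0.4094, -0.2346, 0.2483]
tool_rot: [-3.141, -0.001, 0.348]
force: [-0.6, -0.2, -0.7]
grip_width: 0.0855
finger_force: 0.0
clock: 1.85
position: [0.5059, -0.0639, 0.2482]
tool_rot: [3.141, 0.001, 0.341]
force: [0.1, 0.6, -0.6]
grip_width: 0.0855
finger_force: 0.0
[ 0.57639513 -0.03963876  0.37461811] [[ 0.34 -0.94  0.  ]
 [-0.9  -0.32  0.3 ]
 [-0.28 -0.1  -0.96]] 352.7340219233368
pos [ 0.5059 -0.0638  0.2482] rpy [3.141e+00 1.000e-03 3.410e-01] shift [ 0.005 -0.029 -0.009]
turn z units (tool z down => sign flipped): -0.7828
```

View pics/w1.png

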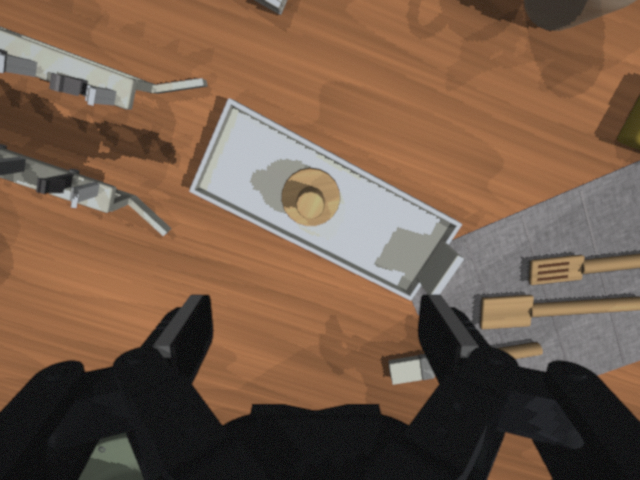

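The wrist view shows the knob at (311,205), tray rim corners at about (231,100), (192,188), (414,298) and (461,222), and the tab at (440,270).

```bash
python3 - <<'E'
from h import *
f=load("w1.npz"); w=cloud(f); z=w[...,2]
print("knobtop ray",ray(f,(311,205),.066)[0], "corners",ray(f,[(231,100),(192,188),(414,298),(461,222)],.020).round(4).tolist())
hsv=cv2.cvtColor(f["img"],cv2.COLOR_RGB2HSV)
m=(z>.055)&(z<.072)&(np.hypot(w[...,0]-.505,w[...,1]+.06)<.035); v,u=np.where(m); print(m.sum(),u.mean(),v.mean(),w[m].mean(0))
m=(z>.028)&(z<.040)&(np.hypot(w[...,0]-.505,w[...,1]+.06)<.05);(c,r)=cv2.minEnclosingCircle(np.float32(w[m][:,:2]));print("disc",c,r)
m=(z>.05)&(z<.07)&(w[...,1]<-.17); print("tab",m.sum(),rect(w[m]))
ft=load("top0.npz"); wt=cloud(ft); m=(wt[...,2]>.055)&(wt[...,2]<.075)&(np.hypot(wt[...,0]-.505,wt[...,1]+.06)<.03); print("top",wt[m].mean(0),m.sum())
fs=load("scene0.npz"); wt=cloud(fs); m=(wt[...,2]>.06)&(wt[...,2]<.072)&(np.hypot(wt[...,0]-.505,wt[...,1]+.06)<.03); print("scene",wt[m].mean(0),m.sum())
# dish: top & scene
for n,g in(("top",ft),("scene",fs)):
    q=cloud(g); m=(abs(q[...,0]-.68)<.09)&(abs(q[...,1]-.06)<.08)&(q[...,2]>.015)&(q[...,2]<.03); 
    mm=np.uint8(m); nlab,lab,st,ce=cv2.connectedComponentsWithStats(mm)
    print(n,[(s.tolist(),rect(q[lab==i])) for i,s in enumerate(st) if i and s[4]>30])
E
```

```text
knobtop ray [ 0.50902531 -0.05996065  0.066     ] corners [[0.5691, 0.0418, 0.02], [0.475, 0.0564, 0.02], [0.4375, -0.2068, 0.02], [0.5345, -0.2164, 0.02]]
659 310.1350531107739 203.48710166919574 [ 0.51082001 -0.05855609  0.06954445]
disc (0.5090900659561157, -0.059202514588832855) 0.029080327600240707
tab 1244 (array([ 599.5, -202.3]), array([ 40.3, 277.2]), 85.0)
top [ 0.5084773  -0.05812243  0.06678599] 69
scene [ 0.51341439 -0.05886101  0.0672671 ] 65
top [([276, 147, 39, 38, 231], (array([711.5,  65.9]), array([100.2, 101.5]), 82.6))]
scene [([317, 311, 47, 41, 394], (array([712.4,  65.4]), array([ 99.8, 106.3]), 82.7))]
```

```bash
python3 -m inch '[[0.022,-0.018,0.3,0,0,0,1],[0.022,-0.018,0.6,0,0,0,1],[0.022,-0.018,0.85,0,0,0,1],[0.022,-0.018,0.955,0,0,0,1],[0.022,-0.018,0.955,0,0,0,1],[0.022,-0.018,0.955,0,0,0,0],[0.022,-0.018,0.955,0,0,0,0],[0.022,-0.018,0.955,0,0,0,0],[0.022,-0.018,0.955,0,0,0,0],[0.022,-0.018,0.955,0,0,0,0],[0.022,-0.018,0.955,0,0,0,0]]' 50
python3 -c "
from h import *
rel([.509,-.059,.15]); rel([.712,.066,.15])"
```

```text
clock: 3.28
position: [0.5098, -0.0572, 0.058]
tool_rot: [3.141, -0.001, 0.344]
force: [-1.1, -1.7, 10.5]
grip_width: 0.0246
finger_force: 48.4
pos [ 0.5098 -0.0572  0.058 ] rpy [ 3.141e+00 -1.000e-03  3.440e-01] shift [-0.006  0.007 -0.46 ]
pos [ 0.5098 -0.0572  0.058 ] rpy [ 3.141e+00 -1.000e-03  3.440e-01] shift [ 1.16  -0.239 -0.459]
```

```bash
python3 -m inch '[[0,0,-0.15,0,0,0,0],[0,0,-0.3,0,0,0,0],[0,0,-0.46,0,0,0,0],[0.3,-0.06,-0.46,0,0,0,0],[0.55,-0.12,-0.46,0,0,0,0],[0.58,-0.12,-0.46,0,0,0,0]]'
python3 -m inch '[[0.3,-0.06,0,0,0,0,0],[0.58,-0.12,0,0,0,0,0],[0.58,-0.12,0,0,0,0,0],[0.58,-0.12,0,0,0,0,0]]'
python3 -c "
from h import *
rel([.712,.066,.065])"
```

```text
clock: 4.03
position: [0.6124, 0.0075, 0.1493]
tool_rot: [-3.141, -0.002, 0.347]
force: [-0.8, -0.3, -1.0]
grip_width: 0.0246
finger_force: 49.5
clock: 4.53
position: [0.7109, 0.0655, 0.1489]
tool_rot: [3.141, 0.001, 0.343]
force: [-0.5, -0.8, -1.2]
grip_width: 0.0248
finger_force: 49.5
pos [0.7109 0.0655 0.1489] rpy [3.141e+00 1.000e-03 3.430e-01] shift [ 0.007 -0.001  0.419]
```

```bash
python3 -m inch '[[0.005,0,0.2,0,0,0,0],[0.005,0,0.36,0,0,0,0],[0.005,0,0.43,0,0,0,0],[0.005,0,0.435,0,0,0,0],[0.005,0,0.435,0,0,0,0.8],[0.005,0,0.435,0,0,0,1],[0.005,0,0.435,0,0,0,1],[0.005,0,0.435,0,0,0,1],[0.005,0,0.2,0,0,0,1],[0.005,0,-0.1,0,0,0,1],[0.005,0,-0.4,0,0,0,1],[0.005,0,-0.5,0,0,0,1]]'
python3 - <<'E'
from h import *
f=grab("wrist"); save(f,"w2.png"); np.savez("w2.npz",**f)
rel([.45,-.14,.25],np.radians(81.7))
f=grab("top"); np.savez("t1.npz",**f)
w=cloud(f); m=(w[...,2]>.04)&(w[...,2]<.075)&(np.hypot(w[...,0]-.48,w[...,1]+.2)<.05); print("tab",m.sum(),rect(w[m]))
f=load("w2.npz"); w=cloud(f); m=(w[...,2]>.05)&(w[...,2]<.072)&(np.hypot(w[...,0]-.71,w[...,1]-.066)<.05); print("knob",m.sum(),w[m].mean(0))
E
```

```text
clock: 6.02
position: [0.7137, 0.0668, 0.2537]
tool_rot: [3.141, -0.005, 0.344]
force: [0.4, -0.2, -0.7]
grip_width: 0.0855
finger_force: 0.0
pos [0.7139 0.0669 0.2544] rpy [ 3.14  -0.006  0.343] shift [-1.591  0.529  0.014]
turn z units (tool z down => sign flipped): 0.3109
tab 67 (array([ 484.7, -206.2]), array([ 8.7, 49. ]), 82.8)
knob 485 [0.71515784 0.06496653 0.06858553]
```

View pics/w2.png

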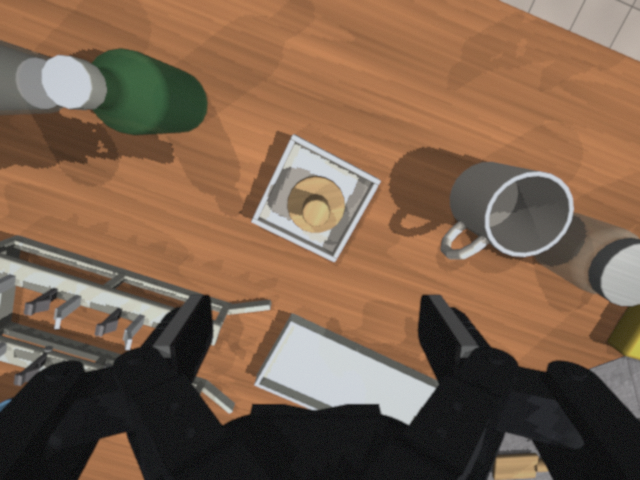

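The brush stands in the middle of the dish at (317,210). Next I move to the tray tab.

```bash
python3 -m inch '[[-0.3,0.1,0,0,0,0,1],[-0.6,0.2,0,0,0,0,1],[-0.8,0.265,0,0,0,0,1],[-0.8,0.265,0,0,0,0,1]]'
python3 -m inch '[[-0.3,0.1,0,0,0,0.1,1],[-0.6,0.2,0,0,0,0.2,1],[-0.79,0.265,0,0,0,0.311,1],[-0.79,0.265,0,0,0,0.311,1],[-0.79,0.265,0,0,0,0.311,1]]'
python3 - <<'E'
from h import *
f=grab("wrist"); save(f,"w3.png"); np.savez("w3.npz",**f)
w=cloud(f); m=(w[...,2]>.045)&(w[...,2]<.075)&(np.hypot(w[...,0]-.48,w[...,1]+.2)<.06); print("tab",m.sum(),rect(w[m]))
m=(w[...,2]>.015)&(w[...,2]<.026)&(abs(w[...,0]-.5)<.08)&(abs(w[...,1]+.08)<.16); print("tray",m.sum(),rect(w[m]))
rel([.4845,-.2062,.2],np.radians(82))
E
```

```text
clock: 6.62
position: [0.5774, -0.0398, 0.2483]
tool_rot: [3.141, 0.003, 0.341]
force: [0.7, 1.1, 0.2]
grip_width: 0.0851
finger_force: 0.0
clock: 7.25
position: [0.4495, -0.1396, 0.2487]
tool_rot: [-3.141, 0.001, -0.143]
force: [-0.7, 0.4, 0.5]
grip_width: 0.0858
finger_force: 0.0
tab 710 (array([ 483.6, -206.9]), array([ 8.4, 50. ]), 81.8)
tray 3669 (array([498.9, -68.9]), array([156. , 297.1]), 0.1)
pos [ 0.4497 -0.1395  0.2487] rpy [-3.141e+00  1.000e-03 -1.420e-01] shift [0.22  0.306 0.243]
turn z units (tool z down => sign flipped): -0.0018
```

View pics/w3.png

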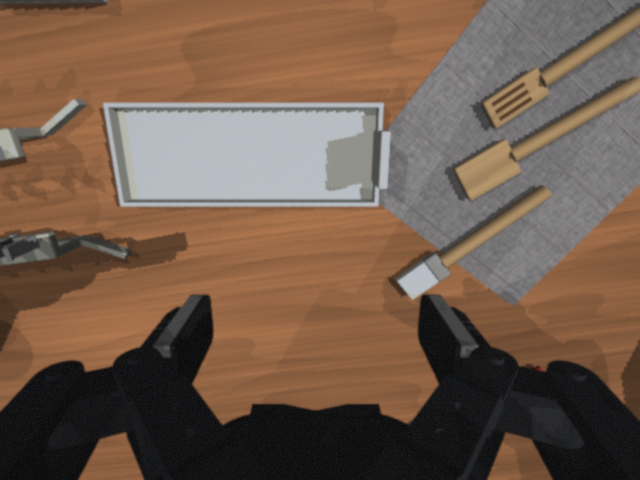

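Tray tab at (384,160) px; world (0.484,-0.2066), angle 81.8°. Now to grip it.

```bash
python3 -m inch '[[0.11,0.15,0.1,0,0,0,1],[0.218,0.308,0.3,0,0,0,1],[0.218,0.308,0.55,0,0,0,1],[0.218,0.308,0.8,0,0,0,1],[0.218,0.308,0.95,0,0,0,1],[0.218,0.308,0.98,0,0,0,1],[0.218,0.308,0.98,0,0,0,0],[0.218,0.308,0.98,0,0,0,0],[0.218,0.308,0.98,0,0,0,0],[0.218,0.308,0.98,0,0,0,0],[0.218,0.308,0.98,0,0,0,0],[0.218,0.308,0.98,0,0,0,0]]' 60
python3 - <<'E'
from h import *
rel([.484,-.2066,.053],np.radians(81.8))
for n in("top0","scene0","w1","t1"):
    f=load(n+".npz"); w=cloud(f); x,y,z=w[...,0],w[...,1],w[...,2]
    hsv=cv2.cvtColor(f["img"],cv2.COLOR_RGB2HSV); b=(abs(x-.497)<.075)&(abs(y-.24)<.15)
    for s in(-1,1):
        m=b&(z>.038)&(z<.056)&(abs(x-.497-s*.049)<.012)
        if m.sum()<20: continue
        P=w[m]; a=np.polyfit(P[:,1],P[:,0],1); print(n,s,m.sum(),"slope",a[0].round(4),"x@.24",np.polyval(a,.24).round(4),"y",np.percentile(P[:,1],[.5,99.5]).round(4),"z",np.median(P[:,2]).round(4))
    m=b&(z>.065)&(z<.1); print("forks",rect(w[m]))
E
```

```text
clock: 8.8
position: [0.4835, -0.2076, 0.054]
tool_rot: [3.142, -0.001, -0.145]
force: [-1.3, 0.8, 10.8]
grip_width: 0.007
finger_force: 59.3
pos [ 0.4835 -0.2076  0.054 ] rpy [ 3.142e+00 -1.000e-03 -1.450e-01] shift [ 0.002 -0.005  0.005]
turn z units (tool z down => sign flipped): -0.001
top0 -1 610 slope -0.0046 x@.24 0.4465 y [0.1176 0.3668] z 0.0496
top0 1 545 slope 0.0028 x@.24 0.5474 y [0.117  0.3643] z 0.0497
forks (array([496.6, 240.4]), array([234.9,  96.1]), 89.6)
scene0 -1 495 slope -0.0 x@.24 0.4503 y [0.1177 0.3658] z 0.0511
scene0 1 679 slope 0.0006 x@.24 0.548 y [0.117 0.364] z 0.0514
forks (array([496.5, 239.2]), array([103.3, 236.1]), 0.3)
w1 -1 1872 slope 0.0124 x@.24 0.4508 y [0.1164 0.2161] z 0.0528
w1 1 3227 slope 0.0185 x@.24 0.5503 y [0.1159 0.2242] z 0.0528
forks (array([496. , 160.7]), array([78.5, 96.6]), 89.7)
t1 -1 614 slope -0.0044 x@.24 0.4464 y [0.1177 0.3669] z 0.0495
t1 1 538 slope 0.0022 x@.24 0.5475 y [0.1196 0.3641] z 0.0498
forks (array([496.6, 241. ]), array([236.3,  96.1]), 89.6)
```

```bash
python3 -m inch '[[0.02,0,-0.004,0,0,-0.03,0],[0.045,-0.005,-0.004,0,0,-0.06,0],[0.067,-0.01,-0.004,0,0,-0.092,0],[0.067,-0.01,-0.004,0,0,-0.092,0],[0.067,-0.01,-0.004,0,0,-0.092,0]]'
python3 - <<'E'
from h import *
rel([.497,.1,.054],np.pi/2)
f=grab("top"); save(f,"t2.png",(170,150,430,300),3); np.savez("t2.npz",**f); w=cloud(f); x,y,z=w[...,0],w[...,1],w[...,2]
hsv=cv2.cvtColor(f["img"],cv2.COLOR_RGB2HSV)
white=(hsv[...,1]<50)&(hsv[...,2]>150)
m=white&(abs(x-.5)<.07)&(y>-.15)&(y<.08)&(z<.03); print("tray white",m.sum(),rect(w[m]))
m=white&(abs(x-.5)<.09)&(y>.07)&(y<.112)&(z<.03)&(z>.006); print("flare",[w[m&(s*(x-.497)>.04)].min(0).round(3).tolist()+w[m&(s*(x-.497)>.04)].max(0).round(3).tolist() for s in(-1,1)])
E
```

```text
clock: 9.43
position: [0.4966, -0.2074, 0.054]
tool_rot: [-3.141, 0.0, -0.001]
force: [-1.1, 0.3, -1.4]
grip_width: 0.007
finger_force: 58.5
pos [ 0.4966 -0.2074  0.054 ] rpy [-3.141e+00  0.000e+00 -1.000e-03] shift [ 1.000e-03 -1.537e+00  0.000e+00]
turn z units (tool z down => sign flipped): -0.0004
tray white 2122 (array([497. , -47.5]), array([205.4,  99.2]), 89.1)Traceback (most recent call last):
  File "<stdin>", line 7, in <module>
    return umr_minimum(a, axis, None, out, keepdims, initial, where)
ValueError: zero-size array to reduction operation minimum which has no identity
```

View pics/t2.png

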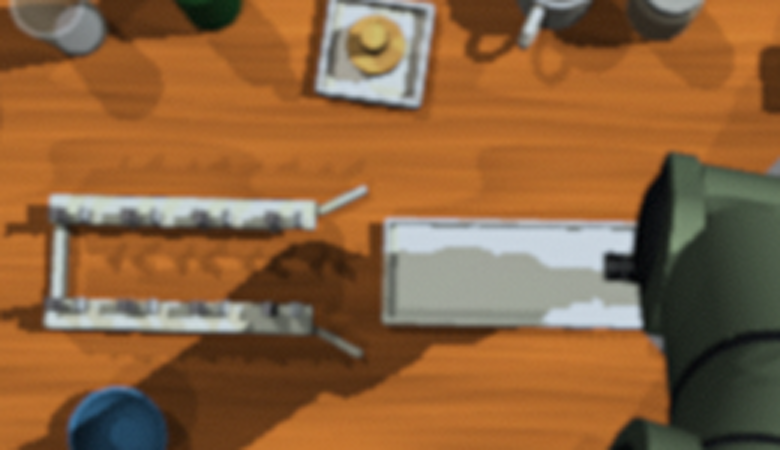

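The tray (crop 385–640, 220–325) is lined up with the rack mouth (flare tips at 365,190 and 360,353). Sliding it in.

```bash
python3 -m inch '[[0,-0.12,0,0,0,0,0],[0,-0.26,0,0,0,0,0],[0,-0.4,0,0,0,0,0],[0,-0.54,0,0,0,0,0],[0,-0.68,0,0,0,0,0],[0,-0.82,0,0,0,0,0],[0,-0.95,0,0,0,0,0],[0,-0.95,0,0,0,0,0]]'
python3 -m inch '[[0,-0.1,0,0,0,0,0],[0,-0.2,0,0,0,0,0],[0,-0.3,0,0,0,0,0],[0,-0.4,0,0,0,0,0],[0,-0.5,0,0,0,0,0],[0,-0.54,0,0,0,0,0],[0,-0.54,0,0,0,0,0]]'
python3 -c "
from h import *
rel([.497,.1,.054],np.pi/2)"
```

```text
clock: 10.48
position: [0.4967, -0.0155, 0.0541]
tool_rot: [-3.141, 0.0, 0.003]
force: [-0.8, 0.2, -1.1]
grip_width: 0.0064
finger_force: 63.7
clock: 11.35
position: [0.4969, 0.0902, 0.0541]
tool_rot: [3.141, 0.0, -0.0]
force: [0.3, 0.4, -2.0]
grip_width: 0.0068
finger_force: 63.7
pos [0.4969 0.0902 0.0541] rpy [ 3.141  0.    -0.   ] shift [ 0.001 -0.049  0.   ]
turn z units (tool z down => sign flipped): -0.0001
```

```bash
python3 -m inch '[[0,-0.02,0,0,0,0,0],[0,-0.035,0,0,0,0,0],[0,-0.035,0,0,0,0,0]]' | egrep 'pos|force|width'
python3 -m inch '[[0,-0.01,0,0,0,0,0],[0,-0.02,0,0,0,0,0],[0,-0.02,0,0,0,0,0]]'| egrep 'pos|force|width'
```

```text
position: [0.4969, 0.0975, 0.0541]
force: [0.6, 0.9, -2.4]
grip_width: 0.0069
finger_force: 63.7
position: [0.4969, 0.1018, 0.0541]
force: [1.0, 0.6, -1.4]
grip_width: 0.0068
finger_force: 63.7
```

```bash
python3 - <<'E'
from h import *
f=grab("top"); np.savez("t3.npz",**f); save(f,"t3.png",(170,180,330,290),4.5)
E
```

```text
(no output)
```

View pics/t3.png

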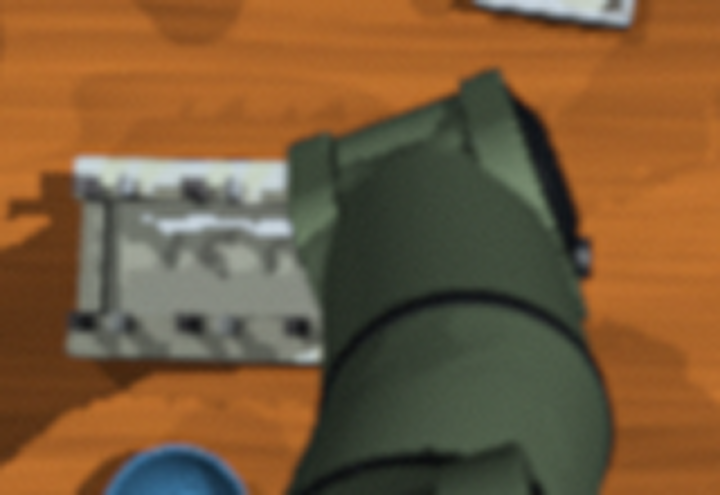

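The tray's front wall (crop x≈108) is close to the stop bar (x≈75–100), with no contact force yet. I'm pushing on in small steps.

```bash
for i in 1; do python3 -m inch '[[0,-0.01,0,0,0,0,0],[0,-0.01,0,0,0,0,0]]' | egrep 'pos|^force'; python3 -m inch '[[0,-0.01,0,0,0,0,0],[0,-0.01,0,0,0,0,0]]' | egrep 'pos|^force';python3 -m inch '[[0,-0.01,0,0,0,0,0],[0,-0.01,0,0,0,0,0]]' | egrep 'pos|^force'; done
```

```text
position: [0.4964, 0.1022, 0.054]
force: [-1.2, -7.6, 1.1]
position: [0.4961, 0.1024, 0.054]
force: [-1.8, -18.8, 4.8]
position: [0.4959, 0.1026, 0.054]
force: [-3.0, -30.3, 8.7]
```

```bash
python3 -m inch '[[0,0.018,0,0,0,0,0],[0,0.018,0,0,0,0,0.4],[0,0.018,0,0,0,0,0.4],[0,0.018,0,0,0,0,0.4],[0,0.018,0,0,0,0,0.4],[0,0.018,-0.2,0,0,0,0.4],[0,0.018,-0.5,0,0,0,0.4],[0,0.018,-0.8,0,0,0,0.4],[-0.3,-0.2,-1,0,0,0,0.4],[-0.3,-0.5,-1,0,0,0,0.4],[-0.3,-0.5,-1,0,0,0,0.4],[-0.3,-0.5,-1,0,0,0,0.4]]'
python3 - <<'E'
from h import *
f=grab("wrist"); np.savez("w4.npz",**f); save(f,"w4.png")
w=cloud(f); x,y,z=w[...,0],w[...,1],w[...,2]
m=(z>.045)&(z<.075)&(abs(x-.497)<.04)&(y<.13); print("tab",m.sum(),rect(w[m]))
m=(z>.086)&(z<.1)&(abs(x-.497)<.08)&(abs(y-.24)<.15); 
n,l,st,ce=cv2.connectedComponentsWithStats(np.uint8(m))
for i in range(1,n):
    if st[i][4]>15: print(st[i].tolist(),rect(w[l==i]),np.median(w[l==i][:,2]).round(4))
E
```

```text
clock: 14.4
position: [0.4367, 0.2078, 0.254]
tool_rot: [3.142, 0.0, 0.001]
force: [0.8, -0.4, -0.0]
grip_width: 0.0345
finger_force: 0.0
tab 945 (array([495.6, 113.1]), array([33.4, 77.2]), 89.7)
[120, 77, 12, 17, 150] (array([539., 353.]), array([11.7,  7.4]), 0.5) 0.0871
[158, 76, 9, 18, 127] (array([539.1, 324. ]), array([ 8.2, 11.9]), 88.9) 0.0928
[206, 77, 11, 18, 149] (array([538.9, 287.3]), array([ 7. , 12.2]), 90.0) 0.0872
[243, 77, 11, 18, 154] (array([538.8, 258.2]), array([12.1,  8.2]), 1.8) 0.0926
[328, 77, 13, 18, 191] (array([538.6, 192.5]), array([12. ,  8.9]), 0.6) 0.0921
[292, 78, 10, 17, 148] (array([538.7, 221.3]), array([ 7. , 11.7]), 89.0) 0.0872
[377, 79, 10, 17, 145] (array([538.2, 155.5]), array([ 7. , 11.7]), 88.8) 0.0873
[413, 78, 15, 18, 222] (array([538.1, 126.3]), array([12.,  9.]), 0.2) 0.0919
[136, 185, 10, 15, 113] (array([455.5, 353.5]), array([11.8,  7.6]), 0.8) 0.0873
[171, 186, 8, 16, 99] (array([455.3, 324.2]), array([ 7.8, 12.3]), 87.5) 0.0929
[215, 186, 9, 15, 121] (array([455.1, 287.6]), array([ 7. , 12.4]), 86.2) 0.0873
[249, 186, 9, 17, 128] (array([454.8, 258.6]), array([ 8.1, 12.3]), 89.1) 0.0923
[293, 187, 9, 14, 118] (array([454.7, 221.9]), array([ 6.8, 11.5]), 89.5) 0.0872
[327, 187, 11, 16, 153] (array([454.6, 192.5]), array([12.1,  8.2]), 1.2) 0.0921
[371, 187, 10, 15, 119] (array([454.4, 155.9]), array([ 7.2, 12.1]), 89.8) 0.0874
[404, 188, 14, 16, 172] (array([454.2, 126.9]), array([ 8.9, 12.3]), 88.3) 0.0917
```

View pics/w4.png

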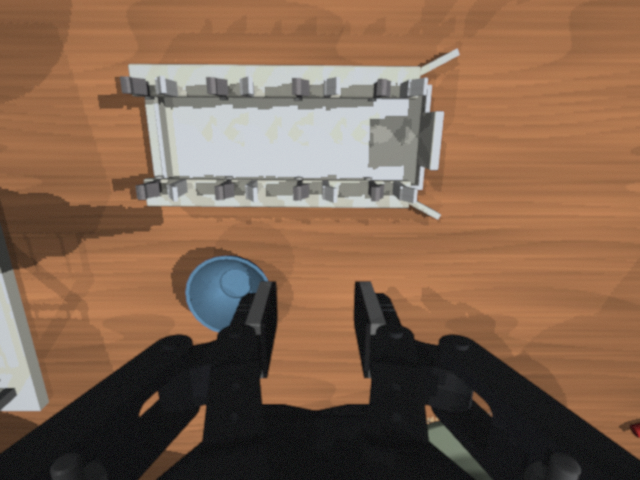

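The tray is home: its front wall sits against the stop bar (165,135) and the tab is at (437,140). The forks are clear in two rows. Next: rail ends and the fork height profile.

```bash
python3 - <<'E'
from h import *
f=load("w4.npz"); w=cloud(f); x,y,z=w[...,0],w[...,1],w[...,2]
for s in(-1,1):
    m=(abs(z-.0525)<.003)&(abs(x-.4967-s*.052)<.010)&(abs(y-.24)<.14); print(s,np.percentile(y[m],[0,.5,99.5,100]).round(4),np.median(z[m]))
m=(z>.045)&(z<.075)&(abs(x-.497)<.035)&(y<.12)&(y>.08);print("tab",m.sum(),rect(w[m]))
m=(z>.012)&(z<.026)&(abs(x-.497)<.03)&(y>.33)&(y<.39);print("front",np.percentile(y[m],[1,25,50,75,99]).round(4),z[m].mean())
for yc in (.126,.258):
  for s in(-1,1):
    m=(abs(x-.4967-s*.042)<.004)&(y>yc-.01)&(y<yc+.045)&(z>.045)
    o=np.argsort(y[m]); yy=y[m][o]; zz=z[m][o]; b=((yy-yc+.01)//.0015).astype(int)
    print(s,yc,[(round((yc-.01+(k+.5)*.0015)*1000),round(zz[b==k].max()*1000)) for k in np.unique(b)])
f=load("t3.npz")
E
```

```text
-1 [0.1178 0.1211 0.3632 0.3662] 0.0529721206032901
1 [0.1166 0.1191 0.3635 0.3667] 0.05291775923971623
tab 852 (array([496.3, 100.8]), array([49.9,  9.1]), 0.6)
front [0.3569 0.3579 0.3618 0.3658 0.3697] 0.019984454587997868
-1 0.126 [(118, 53), (120, 54), (121, 54), (123, 94), (124, 95), (126, 95), (127, 94), (129, 90), (130, 90), (132, 87), (133, 85), (135, 83), (136, 55), (138, 54), (139, 55), (141, 54), (142, 55), (144, 54), (145, 54), (147, 75), (148, 77), (150, 79), (151, 80), (153, 88), (154, 88), (156, 90), (157, 89), (159, 88), (160, 87), (162, 54), (163, 55), (165, 54), (166, 55), (168, 55), (169, 54), (171, 53)]
1 0.126 [(121, 91), (123, 94), (124, 96), (126, 95), (127, 93), (129, 92), (130, 88), (132, 85), (133, 85), (135, 84), (136, 54), (138, 54), (139, 55), (141, 54), (142, 54), (145, 73), (147, 76), (148, 78), (150, 80), (151, 87), (153, 88), (154, 88), (156, 89), (157, 91), (159, 88), (160, 54), (162, 54), (163, 54), (165, 54), (166, 54), (168, 54), (169, 54), (171, 54)]
-1 0.258 [(249, 54), (250, 54), (252, 54), (253, 54), (255, 94), (256, 95), (258, 95), (259, 93), (261, 90), (262, 88), (264, 85), (265, 84), (267, 83), (270, 52), (271, 55), (273, 55), (274, 54), (276, 54), (277, 74), (279, 75), (280, 79), (282, 80), (283, 85), (285, 88), (286, 88), (288, 89), (289, 89), (291, 88), (294, 53), (295, 54), (297, 54), (298, 54), (300, 54), (301, 54), (303, 53)]
1 0.258 [(249, 54), (250, 55), (252, 54), (253, 93), (255, 94), (256, 94), (258, 94), (259, 92), (261, 90), (262, 88), (264, 85), (265, 84), (271, 55), (273, 54), (274, 54), (276, 54), (277, 72), (279, 77), (280, 79), (282, 81), (283, 88), (285, 88), (286, 88), (288, 89), (289, 89), (291, 87), (300, 53), (301, 54), (303, 54)]
```

Clip slots fit: clip y ≈ 0.143+0.066k, x = 0.4967, rack yaw ≈ -0.004. Tray tab at y=0.1008. Heading to the mat.

```bash
python3 -m inch '[[0,0.3,0,0,0,0,0.4],[0,0.6,0,0,0,0,0.4],[-0.03,0.85,0,0,0,0,0.4],[-0.03,0.85,0,0,0,0,0.4]]' | grep pos
python3 -m inch '[[0,0.3,0,0,0,0,0.4],[0,0.6,0,0,0,0,0.6],[-0.03,0.85,0,0,0,0,0.6],[-0.03,0.85,0,0,0,0,0.6]]' |grep pos
python3 -m inch '[[0,0.3,0,0,0,0.1,0.6],[0,0.6,0,0,0,0.2,0.6],[-0.03,0.85,0,0,0,0.3,0.6],[-0.03,0.85,0,0,0,0.4,0.6],[-0.03,0.85,0,0,0,0.5,0.6],[-0.03,0.85,0,0,0,0.6,0.6],[-0.03,0.85,0,0,0,0.72,0.6],[-0.03,0.85,0,0,0,0.72,0.6],[-0.03,0.85,0,0,0,0.72,0.6]]'
python3 - <<'E'
from h import *
print(np.round(bot.observe()["qpos"],2))
f=grab("wrist"); np.savez("w5.npz",**f); save(f,"w5.png")
g=load("w4.npz"); w=cloud(g); m=(cv2.cvtColor(g["img"],cv2.COLOR_RGB2HSV)[...,0]>95)&(cv2.cvtColor(g["img"],cv2.COLOR_RGB2HSV)[...,1]>100)&(w[...,2]>.03)&(w[...,2]<.05); print("bowl",cv2.minEnclosingCircle(np.float32(w[m][:,:2])))
E
```

```text
position: [0.4302, 0.0327, 0.2539]
position: [0.4236, -0.1363, 0.2538]
clock: 16.58
position: [0.4188, -0.3022, 0.2539]
tool_rot: [3.141, 0.0, -1.127]
force: [-0.3, -0.1, -0.1]
grip_width: 0.0512
finger_force: 0.0
[ 0.2   0.37  0.41  1.89 -0.18  0.92 -2.01]
bowl ((0.33486807346343994, 0.298113614320755), 0.04590202867984772)
```

View pics/w5.png

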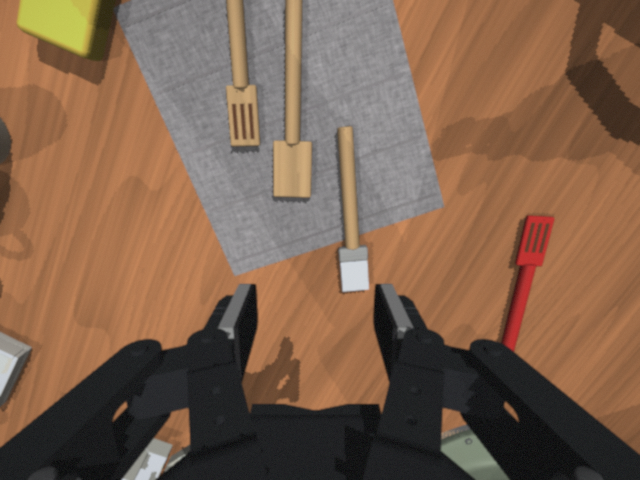

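The view shows the pastry brush with handle (346,127)–(352,248), the spatula head at (292,170), the turner head at (243,118), and the red decoy at (525,270).

```bash
cat >> h.py <<'E'
def utensils(f,box=(.25,.7,-.62,-.2)):
    w=cloud(f); x,y,z=w[...,0],w[...,1],w[...,2]
    hsv=cv2.cvtColor(f["img"],cv2.COLOR_RGB2HSV)
    g=cv2.GaussianBlur(f["img"],(3,3),0)
    m=(z>.0065)&(z<.03)&(x>box[0])&(x<box[1])&(y>box[2])&(y<box[3])
    m&=~((hsv[...,1]>160)&((hsv[...,0]<8)|(hsv[...,0]>170)))  # red decoy
    n,l,st,ce=cv2.connectedComponentsWithStats(np.uint8(m)); out=[]
    for i in range(1,n):
        if st[i][4]<150: continue
        P=w[l==i][:,:2]; c,sz,_=cv2.minAreaRect(np.float32(P*1000))
        if max(sz)<60 or min(sz)>60: continue
        # narrow part: iterate line fit
        Q=P
        for tol in(.012,.009,.009):
            vx,vy,x0,y0=cv2.fitLine(np.float32(Q),cv2.DIST_HUBER,0,1e-4,1e-4).ravel()
            d=np.array([vx,vy]); nn=np.array([-vy,vx]); o=np.array([x0,y0])
            t=(P-o)@d; s=(P-o)@nn
            # slices narrow
            b=np.round(t/.004).astype(int); keep=np.zeros(len(P),bool)
            for k in np.unique(b):
                j=b==k
                if np.ptp(s[j])<.021: keep|=j
            Q=P[keep] if keep.sum()>50 else Q
        t=(P-o)@d; s=(P-o)@nn; tk=(Q-o)@d
        wide=np.percentile(t[abs(s)>.0115],50) if (abs(s)>.0115).any() else t.max()
        if wide<np.median(tk): d=-d; t=-t; tk=-tk
        tip=np.percentile(t,99.8); tail=np.percentile(t,.2)
        u,v=st[i][0]+st[i][2]//2,st[i][1]+st[i][3]//2
        print("px",(int(u),int(v)),"n",st[i][4],"head dir deg",np.degrees(np.arctan2(d[1],d[0])).round(2),"tail",(o+d*tail).round(4),"tip",(o+d*tip).round(4),"len",round(tip-tail,4),"mid(tail)",(o+d*(tail+.065)).round(4),"mid(tip)",(o+d*(tip-.12)).round(4),"wid",round(np.ptp(s),4))
E
python3 -c "
from h import *
utensils(load('w5.npz'))
utensils(load('t1.npz'))
rel([.42,-.3,.25])"
```

```text
px (79, 31) n 1419 head dir deg 92.45 tail [ 0.6635 -0.3882] tip [ 0.6611 -0.3316] len 0.0567 mid(tail) [ 0.6608 -0.3233] mid(tip) [ 0.6662 -0.4515] wid 0.0408
px (243, 73) n 3292 head dir deg 116.79 tail [ 0.5618 -0.436 ] tip [ 0.5038 -0.3211] len 0.1288 mid(tail) [ 0.5325 -0.378 ] mid(tip) [ 0.5579 -0.4282] wid 0.0305
px (293, 99) n 4530 head dir deg 114.02 tail [ 0.5138 -0.4587] tip [ 0.4401 -0.2935] len 0.1809 mid(tail) [ 0.4873 -0.3993] mid(tip) [ 0.489  -0.4031] wid 0.0401
px (353, 209) n 3011 head dir deg 120.94 tail [ 0.4224 -0.3807] tip [ 0.3298 -0.2261] len 0.1803 mid(tail) [ 0.389 -0.325] mid(tip) [ 0.3915 -0.3291] wid 0.0314
px (449, 178) n 420 head dir deg 92.47 tail [ 0.6807 -0.4303] tip [ 0.6764 -0.3305] len 0.0999 mid(tail) [ 0.6779 -0.3653] mid(tip) [ 0.6816 -0.4504] wid 0.0386
px (456, 227) n 401 head dir deg 116.57 tail [ 0.5877 -0.4843] tip [ 0.5057 -0.3203] len 0.1833 mid(tail) [ 0.5587 -0.4262] mid(tip) [ 0.5594 -0.4277] wid 0.0297
px (447, 251) n 474 head dir deg 114.13 tail [ 0.5156 -0.4606] tip [ 0.4404 -0.2927] len 0.184 mid(tail) [ 0.4891 -0.4013] mid(tip) [ 0.4895 -0.4022] wid 0.0429
px (421, 285) n 410 head dir deg 120.89 tail [ 0.4224 -0.3796] tip [ 0.3301 -0.2254] len 0.1798 mid(tail) [ 0.389  -0.3239] mid(tip) [ 0.3917 -0.3284] wid 0.0311
pos [ 0.4188 -0.3023  0.254 ] rpy [ 3.142  0.    -1.127] shift [-0.008 -0.01   0.02 ]
```

```bash
python3 -m inch '[[0.053,0.183,0.2,0,0,-0.061,0.4],[0.053,0.183,0.5,0,0,-0.061,0.4],[0.053,0.183,0.8,0,0,-0.061,0.4],[0.053,0.183,0.8,0,0,-0.061,0.4],[0.053,0.183,0.8,0,0,-0.061,0.4]]'
python3 -c "
from h import *
rel([.3903,-.3275,.019],np.radians(30.9))"
```

```text
clock: 17.25
position: [0.3907, -0.3283, 0.0959]
tool_rot: [-3.141, -0.001, -1.035]
force: [0.1, 0.4, 0.8]
grip_width: 0.0343
finger_force: 0.0
pos [ 0.3907 -0.3283  0.0959] rpy [-3.141e+00 -1.000e-03 -1.035e+00] shift [-0.005 -0.     0.385]
turn z units (tool z down => sign flipped): -0.0021
```

```bash
python3 -m inch '[[0,0,0.2,0,0,0,0.4],[0,0,0.34,0,0,0,0.4],[0,0,0.38,0,0,0,0.4],[0,0,0.38,0,0,0,0.4],[0,0,0.38,0,0,0,0],[0,0,0.38,0,0,0,0],[0,0,0.38,0,0,0,0],[0,0,0.38,0,0,0,0],[0,0,0.38,0,0,0,0]]' 100
python3 -c "
from h import *
rel([.3903,-.3275,.019],np.radians(30.9))"
```

```text
clock: 18.38
position: [0.391, -0.3281, 0.0199]
tool_rot: [-3.14, -0.002, -1.035]
force: [-2.1, 1.9, 20.0]
grip_width: 0.0123
finger_force: 98.0
pos [ 0.391  -0.3281  0.0199] rpy [-3.140e+00 -2.000e-03 -1.035e+00] shift [-0.004  0.001  0.004]
turn z units (tool z down => sign flipped): -0.0024
```

```bash
python3 -m inch '[[0,0,0,0,0,0,0.3],[0,0,0,0,0,0,0.3],[0,0,0,0,0,0,0.3]]' 50|egrep 'pos|force|wid'; python3 -m inch '[[0,0,0.01,0,0,0,0.3],[0,0,0.015,0,0,0,0.3],[0,0,0.015,0,0,0,0.3]]' |egrep 'pos|force|wid';  python3 -m inch '[[0,0,0,0,0,0,0],[0,0,0,0,0,0,0],[0,0,0,0,0,0,0],[0,0,0,0,0,0,0]]' 50 |egrep 'pos|force|wid'
```

```text
position: [0.3902, -0.3277, 0.0183]
force: [0.0, 0.1, -0.0]
grip_width: 0.0254
finger_force: 0.0
position: [0.3903, -0.3278, 0.0167]
force: [-8.7, 8.6, 51.5]
grip_width: 0.0257
finger_force: 25.5
position: [0.3909, -0.3282, 0.0172]
force: [-7.0, 9.0, 60.2]
grip_width: 0.0143
finger_force: 67.6
```

```bash
python3 -m inch '[[0,0,-0.02,0,0,0,0],[0,0,-0.1,0,0,0,0],[0,0,-0.3,0,0,0,0],[0,0,-0.55,0,0,0,0],[0,0,-0.7,0,0,0,0],[0,0,-0.7,0,0,0,0]]' 70
python3 - <<'E'
from h import *
f=grab("wrist"); np.savez("w6.npz",**f); save(f,"w6.png")
rel([.4967,.02,.16],np.pi/2-.004)
E
```

```text
clock: 20.38
position: [0.3909, -0.3281, 0.1575]
tool_rot: [-3.14, -0.003, -1.035]
force: [0.7, 1.2, -1.5]
grip_width: 0.0135
finger_force: 68.4
pos [ 0.3905 -0.3276  0.156 ] rpy [-3.141e+00 -1.000e-03 -1.035e+00] shift [-1.223 -1.344 -0.02 ]
turn z units (tool z down => sign flipped): -0.6564
```

View pics/w6.png

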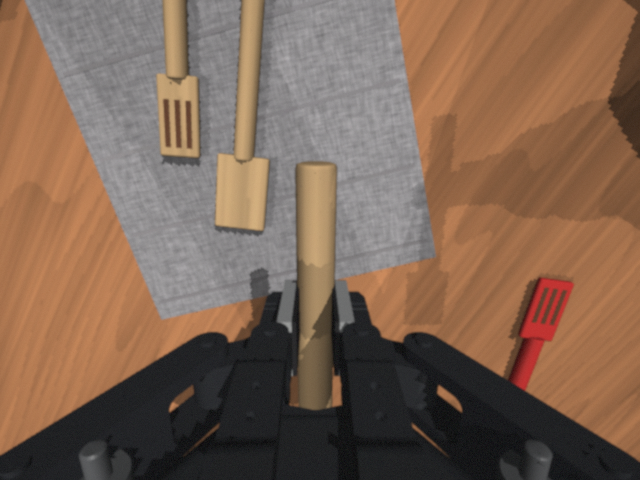

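The brush is held firmly, with its handle running (316,165)–(315,400) along the tool axis. Now the in-hand offset.

```bash
cat >> h.py <<'E'
def inhand(f,s=None):
    "handle in tool frame: axis offset, tail position, pitch"
    s=s or bot.observe(); T=R.from_euler('xyz',s["tool_rot"]); w=cloud(f)
    p=T.inv().apply((w-np.array(s["position"])).reshape(-1,3)).reshape(w.shape)
    m=(abs(p[...,1])<.014)&(p[...,0]>.015)&(p[...,0]<.1)&(p[...,2]<.03)&(p[...,2]>-.02)
    P=p[m]; a=np.polyfit(P[:,0],P[:,1],1)
    c=P[abs(P[:,1]-np.polyval(a,P[:,0]))<.003]; b=np.polyfit(c[:,0],c[:,2],1)
    print("n",m.sum(),"tail tool x",np.percentile(P[:,0],99.5).round(4),"=> mid x",(np.percentile(P[:,0],99.5)-.065).round(4),"y@0",a[1].round(4),"yaw slope",a[0].round(4),"axis z@0",(b[1]+.008).round(4),"z slope",b[0].round(4))
E
python3 -c "
from h import *
inhand(load('w6.npz'))"
```

```text
n 4886 tail tool x 0.0625 => mid x -0.0025 y@0 0.0013 yaw slope 0.0006 axis z@0 0.0068 z slope 0.0219
```

```bash
python3 -m inch '[[-0.16,-0.18,-0.02,0,0,0,0],[-0.36,-0.4,-0.02,0,0,0,0],[-0.56,-0.62,-0.02,0,0,0,0],[-0.76,-0.82,-0.02,0,0,0,0],[-0.82,-0.9,-0.02,0,0,0,0]]'
python3 -m inch '[[-0.2,-0.2,0,0,0,-0.1,0],[-0.4,-0.44,0,0,0,-0.2,0],[-0.4,-0.44,0,0,0,-0.3,0],[-0.4,-0.44,0,0,0,-0.4,0],[-0.4,-0.44,0,0,0,-0.5,0],[-0.4,-0.44,0,0,0,-0.6,0],[-0.4,-0.44,0,0,0,-0.656,0],[-0.4,-0.44,0,0,0,-0.656,0],[-0.4,-0.44,0,0,0,-0.656,0]]'
python3 - <<'E'
from h import *
rel([.499,.209,.16],np.pi/2-.004); f=grab("wrist"); inhand(f)
E
```

```text
clock: 21.05
position: [0.4612, -0.0913, 0.1581]
tool_rot: [3.14, 0.002, -1.031]
force: [0.4, -0.4, -0.8]
grip_width: 0.0132
finger_force: 68.5
clock: 22.18
position: [0.4958, 0.0189, 0.1586]
tool_rot: [3.142, 0.001, -0.007]
force: [0.7, -0.3, -0.7]
grip_width: 0.013
finger_force: 68.5
pos [0.4958 0.0189 0.1586] rpy [ 3.142e+00  1.000e-03 -7.000e-03] shift [ 0.009 -0.951 -0.007]
turn z units (tool z down => sign flipped): -0.0021
n 4733 tail tool x 0.0605 => mid x -0.0045 y@0 0.0014 yaw slope -0.0014 axis z@0 0.0083 z slope 0.0259
```

```bash
python3 -m inch '[[0.01,-0.25,0,0,0,-0.002,0],[0.012,-0.5,0,0,0,-0.002,0],[0.012,-0.75,0,0,0,-0.002,0],[0.012,-0.93,0,0,0,-0.002,0],[0.012,-0.957,0,0,0,-0.002,0],[0.012,-0.957,0.1,0,0,-0.002,0],[0.012,-0.957,0.2,0,0,-0.002,0],[0.012,-0.957,0.23,0,0,-0.002,0],[0.012,-0.957,0.23,0,0,-0.002,0]]'
python3 - <<'E'
from h import *
rel([.5,.2104,.068],np.pi/2-.004); f=grab("wrist"); np.savez("w7.npz",**f); inhand(f); w=cloud(f); x,y,z=w[...,0],w[...,1],w[...,2]
for s in(-1,1):
    m=(z>.084)&(z<.098)&(abs(x-.4967-s*.042)<.006)&(abs(y-.209)<.04); 
    n,l,st,ce=cv2.connectedComponentsWithStats(np.uint8(m))
    for i in range(1,n):
        if st[i][4]>30: print(s,rect(w[l==i]),np.median(w[l==i][:,2]).round(4))
    m=(z>.098)&(z<.115)&(abs(x-.4967-s*.042)<.012)&(abs(y-.209)<.02); print("handle y",np.percentile(y[m],[2,50,98]).round(4) if m.sum() else 0)
E
```

```text
clock: 23.35
position: [0.4995, 0.2099, 0.1131]
tool_rot: [3.141, 0.0, -0.003]
force: [0.0, 0.9, -1.0]
grip_width: 0.0132
finger_force: 68.5
pos [0.4995 0.2099 0.1131] rpy [ 3.141e+00  0.000e+00 -3.000e-03] shift [ 0.003 -0.003  0.226]
turn z units (tool z down => sign flipped): 0.0008
n 5232 tail tool x 0.0604 => mid x -0.0046 y@0 0.001 yaw slope -0.0025 axis z@0 0.0085 z slope 0.0273
handle y [0.2009 0.2087 0.216 ]
1 (array([538.8, 221.5]), array([ 7.2, 11.8]), 89.6) 0.0872
1 (array([538.7, 192.8]), array([ 9.8, 12. ]), 88.8) 0.0914
handle y [0.2008 0.2082 0.216 ]
```

```bash
python3 -m inch '[[0,-0.003,0.05,0,0,0,0],[0,-0.003,0.1,0,0,0,0],[0,-0.003,0.13,0,0,0,0],[0,-0.003,0.15,0,0,0,0]]' 90 | egrep 'pos|^force|wid'
python3 -m inch '[[0,0,0.02,0,0,0,0],[0,0,0.04,0,0,0,0],[0,0,0.05,0,0,0,0]]' | egrep 'pos|^force|wid'
```

```text
position: [0.4995, 0.2101, 0.0825]
force: [-0.6, -3.9, 1.4]
grip_width: 0.0126
position: [0.4994, 0.2112, 0.0728]
force: [-0.2, 0.6, 0.2]
grip_width: 0.0124
```

```bash
python3 -m inch '[[0,0,0.01,0,0,0,0],[0,0,0.02,0,0,0,0],[0,0,0.02,0,0,0,0]]' | egrep 'pos|^force|wid'
python3 -m inch '[[0,0,0.01,0,0,0,0],[0,0,0.01,0,0,0,0]]' | egrep 'pos|^force|wid'
python3 - <<'E'
from h import *
f=grab("wrist"); np.savez("w8.npz",**f); inhand(f); save(f,"w8.png")
E
```

```text
position: [0.4996, 0.2113, 0.0695]
force: [-2.3, 0.1, 6.0]
grip_width: 0.0125
position: [0.4997, 0.2113, 0.0691]
force: [-13.4, -3.8, 45.8]
grip_width: 0.0125
n 7761 tail tool x 0.0605 => mid x -0.0045 y@0 0.0022 yaw slope -0.05 axis z@0 0.0072 z slope 0.03
```

View pics/w8.png

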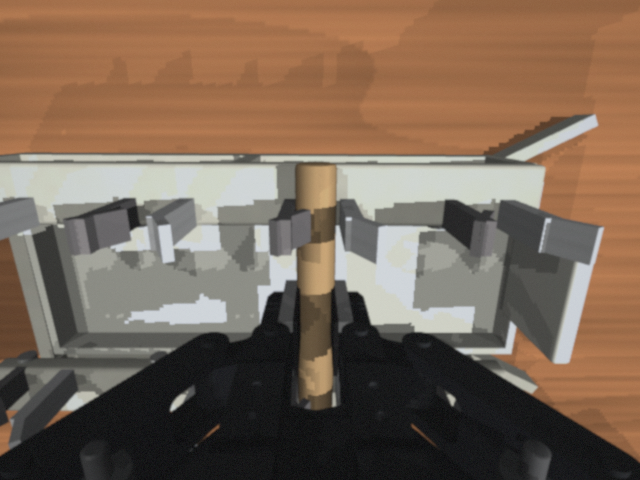

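The handle (315,165–400) is in the slot with the jaw nose (290,230) snapped over it; it bottoms out at 46 N. Release, then check.

```bash
python3 -m inch '[[0,0,-0.01,0,0,0,0.3],[0,0,-0.01,0,0,0,0.3],[0,0,-0.01,0,0,0,0.3],[0,0,-0.01,0,0,0,0.3],[0,0,-0.15,0,0,0,0.3],[-0.1,0,-0.4,0,0,0,0.3],[-0.3,0,-0.7,0,0,0,0.3],[-0.3,0,-0.9,0,0,0,0.3],[-0.3,0,-0.9,0,0,0,0.3]]'
cat >> h.py <<'E'
def seated(f):
    w=cloud(f); x,y,z=w[...,0],w[...,1],w[...,2]; hsv=cv2.cvtColor(f["img"],cv2.COLOR_RGB2HSV)
    for k in range(4):
        c=.143+.066*k; r=[]
        m=(abs(y-c)<.012)&(abs(x-.4967)<.085)&(z>.057)&(z<.1)&(hsv[...,1]>70)&(hsv[...,0]<28)
        if m.sum()<300: print(k,"empty",m.sum()); continue
        P=w[m]; a=np.polyfit(P[:,0]-.4967,P[:,1],1); q=P[abs(P[:,1]-np.polyval(a,P[:,0]-.4967))<.003]; b=np.polyfit(q[:,0]-.4967,q[:,2],1)
        print(k,"n",m.sum(),"x range",np.percentile(P[:,0],[.5,99.5]).round(4),"y",a[1].round(4),"clip",c,"yaw",-a[0].round(4) if 0 else a[0].round(4),"axis z",(b[1]-.008).round(4),"pitch",b[0].round(4))
E
python3 - <<'E'
from h import *
f=grab("wrist"); np.savez("w9.npz",**f); seated(f); save(f,"w9.png",(60,40,560,260),1.6)
t=grab("top"); np.savez("t4.npz",**t); utensils(t); rel([.42,-.3,.25])
E
```

```text
clock: 26.08
position: [0.4403, 0.2118, 0.2503]
tool_rot: [-3.138, -0.005, -0.001]
force: [-0.2, 0.8, 0.1]
grip_width: 0.0252
finger_force: 0.0
0 empty 0
1 n 2361 x range [0.4321 0.5594] y 0.2096 clip 0.209 yaw -0.0025 axis z 0.0606 pitch -0.0003
2 empty 0
3 empty 0
px (449, 178) n 430 head dir deg -88.86 tail [ 0.679 -0.33 ] tip [ 0.681  -0.4302] len 0.1002 mid(tail) [ 0.6803 -0.395 ] mid(tip) [ 0.6786 -0.3102] wid 0.0394
px (456, 227) n 392 head dir deg 116.61 tail [ 0.5881 -0.4849] tip [ 0.5057 -0.3204] len 0.1839 mid(tail) [ 0.559  -0.4268] mid(tip) [ 0.5595 -0.4277] wid 0.0297
px (447, 251) n 482 head dir deg 113.82 tail [ 0.5155 -0.4608] tip [ 0.4412 -0.2926] len 0.1839 mid(tail) [ 0.4892 -0.4014] mid(tip) [ 0.4897 -0.4024] wid 0.0397
pos [0.4395 0.2111 0.2472] rpy [-3.141e+00 -1.000e-03 -2.000e-03] shift [-0.093  2.556 -0.015]
```

View pics/w9.png

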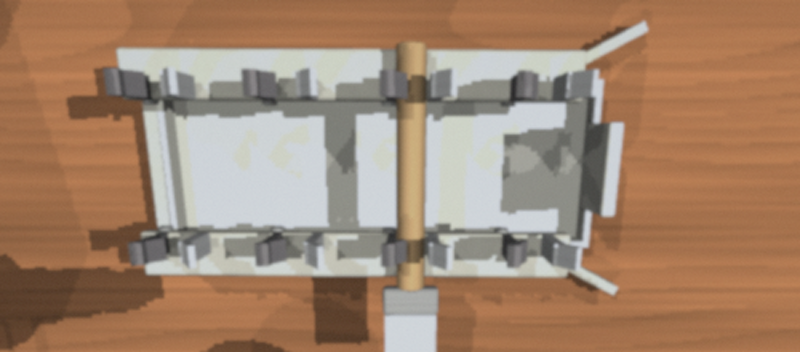

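The brush is seated in clip 1 (handle at crop x≈411, jaws over it on both rails). Next, the spatula.

```bash
python3 -m inch '[[0,0.3,0,0,0,0,0.4],[0,0.6,0,0,0,0,0.4],[0.08,0.9,0,0,0,0,0.4],[0.08,1,0,0,0,0,0.4]]' | grep pos
python3 -m inch '[[0,0.3,0,0,0,0,0.4],[0,0.6,0,0,0,0,0.4],[0.08,0.9,0,0,0,0,0.4],[0.08,1,0,0,0,0,0.4]]' |grep pos
python3 -m inch '[[0,0.3,0,0,0,0.1,0.4],[0,0.6,0,0,0,0.2,0.4],[0.08,0.9,0,0,0,0.3,0.4],[0.08,1,0,0,0,0.4,0.4],[0.08,1,0,0,0,0.5,0.4],[0.08,1,0,0,0,0.6,0.4],[0.08,1,0,0,0,0.733,0.4],[0.08,1,0,0,0,0.733,0.4],[0.08,1,0,0,0,0.733,0.4]]'
python3 - <<'E'
from h import *
f=grab("wrist"); utensils(f); np.savez("w10.npz",**f)
rel([.4887,-.4015,.0185],np.radians(24.05)); print(bot.observe()["qpos"].round(2))
E
```

```text
position: [0.4551, 0.0074, 0.2459]
position: [0.4703, -0.1926, 0.2455]
clock: 28.3
position: [0.4862, -0.389, 0.2462]
tool_rot: [3.14, 0.001, -1.15]
force: [0.2, -0.0, 0.3]
grip_width: 0.0345
finger_force: 0.0
px (268, 155) n 3630 head dir deg 116.64 tail [ 0.5868 -0.4857] tip [ 0.5046 -0.3219] len 0.1833 mid(tail) [ 0.5576 -0.4276] mid(tip) [ 0.5584 -0.4291] wid 0.0302
px (131, 124) n 1764 head dir deg -87.16 tail [ 0.6606 -0.3325] tip [ 0.6655 -0.4317] len 0.0994 mid(tail) [ 0.6638 -0.3974] mid(tip) [ 0.6596 -0.3119] wid 0.0363
px (317, 206) n 3577 head dir deg 114.01 tail [ 0.5148 -0.4616] tip [ 0.4404 -0.2945] len 0.1829 mid(tail) [ 0.4884 -0.4022] mid(tip) [ 0.4892 -0.4041] wid 0.0395
pos [ 0.4863 -0.389   0.2465] rpy [ 3.141e+00  1.000e-03 -1.150e+00] shift [0.063 0.014 1.14 ]
turn z units (tool z down => sign flipped): 0.0008
[ 0.2   0.59  0.58  1.63 -0.36  1.03 -1.83]
```

```bash
python3 -m inch '[[0.067,0.014,0.2,0,0,0,0.4],[0.067,0.014,0.5,0,0,0,0.4],[0.067,0.014,0.8,0,0,0,0.4],[0.067,0.014,0.9,0,0,0,0.4],[0.067,0.014,0.9,0,0,0,0.4]]' | egrep 'pos|rot'
python3 -m inch '[[0,0,0.1,0,0,0,0.4],[0,0,0.2,0,0,0,0.4],[0,0,0.235,0,0,0,0.4],[0,0,0.235,0,0,0,0.4],[0,0,0.235,0,0,0,0],[0,0,0.235,0,0,0,0],[0,0,0.235,0,0,0,0],[0,0,0.235,0,0,0,0],[0,0,0.235,0,0,0,0]]' 70
python3 -c "
from h import *
rel([.4887,-.402,.019],np.radians(24))"
```

```text
position: [0.4891, -0.4027, 0.0671]
tool_rot: [3.141, 0.001, -1.152]
clock: 30.1
position: [0.4896, -0.4027, 0.0208]
tool_rot: [-3.141, -0.001, -1.153]
force: [-0.4, 1.0, 7.4]
grip_width: 0.0128
finger_force: 68.5
pos [ 0.4896 -0.4027  0.0208] rpy [-3.141e+00 -1.000e-03 -1.153e+00] shift [-0.005  0.003  0.009]
turn z units (tool z down => sign flipped): -0.0008
```

```bash
python3 -m inch '[[0,0,-0.1,0,0,0,0],[0,0,-0.3,0,0,0,0],[0,0,-0.55,0,0,0,0],[0,0,-0.7,0,0,0,0],[0,0,-0.7,0,0,0,0]]' 80| egrep 'pos|wid'
python3 -m inch '[[-0.2,-0.093,0,0,0,0,0],[-0.44,-0.205,0,0,0,0,0],[-0.68,-0.317,0,0,0,0,0],[-0.9,-0.42,0,0,0,0,0],[-0.96,-0.447,0,0,0,0,0]]' | egrep 'pos|wid'
python3 -m inch '[[-0.2,-0.093,0,0,0,-0.1,0],[-0.44,-0.205,0,0,0,-0.2,0],[-0.68,-0.317,0,0,0,-0.3,0],[-0.9,-0.42,0,0,0,-0.4,0],[-0.96,-0.447,0,0,0,-0.5,0],[-0.96,-0.447,0,0,0,-0.6,0],[-0.96,-0.447,0,0,0,-0.7,0],[-0.96,-0.447,0,0,0,-0.7315,0],[-0.96,-0.447,0,0,0,-0.7315,0],[-0.96,-0.447,0,0,0,-0.7315,0]]'
python3 - <<'E'
from h import *
f=grab("wrist"); inhand(f); rel([.499,.277,.16],np.pi/2-.004)
E
```

```text
position: [0.4901, -0.4032, 0.1637]
grip_width: 0.0127
position: [0.4931, -0.1875, 0.16]
grip_width: 0.0126
clock: 32.6
position: [0.497, 0.0207, 0.1601]
tool_rot: [3.141, 0.0, -0.006]
force: [0.4, -0.8, -0.9]
grip_width: 0.0129
finger_force: 78.8
n 4838 tail tool x 0.0635 => mid x -0.0015 y@0 0.0016 yaw slope -0.0029 axis z@0 0.0118 z slope 0.017
pos [0.497  0.0208 0.1601] rpy [ 3.141  0.    -0.006] shift [ 0.003 -1.281  0.   ]
turn z units (tool z down => sign flipped): -0.001
```

```bash
python3 -m inch '[[0,-0.25,0,0,0,0,0],[0,-0.5,0,0,0,0,0],[0,-0.72,0,0,0,0,0],[0,-0.8,0,0,0,0,0]]' | egrep 'pos|wid'
python3 -m inch '[[0.005,-0.2,0,0,0,0,0],[0.005,-0.4,0,0,0,0,0],[0.005,-0.481,0,0,0,0,0],[0.005,-0.481,0.1,0,0,0,0],[0.005,-0.481,0.2,0,0,0,0],[0.005,-0.481,0.22,0,0,0,0],[0.005,-0.481,0.22,0,0,0,0]]'
cat >> h.py <<'E'
def over(f,k):
    c=.1434+.066*k; w=cloud(f); x,y,z=w[...,0],w[...,1],w[...,2]
    inhand(f)
    for s in(-1,1):
        m=(z>.084)&(z<.0955)&(abs(x-.4967-s*.042)<.006)&(abs(y-c)<.04); 
        n,l,st,ce=cv2.connectedComponentsWithStats(np.uint8(m))
        for i in range(1,n):
            if st[i][4]>30: print(s,rect(w[l==i]),np.median(w[l==i][:,2]).round(4))
        m=(z>.098)&(z<.12)&(abs(x-.4967-s*.042)<.012)&(abs(y-c)<.02); print("handle y",np.percentile(y[m],[2,50,98]).round(4) if m.sum() else 0,"want",c)
E
python3 - <<'E'
from h import *
rel([.498,.277,.073],np.pi/2-.004); f=grab("wrist"); over(f,2); seated(f)
E
```

```text
position: [0.4973, 0.1838, 0.1599]
grip_width: 0.0128
clock: 34.02
position: [0.4994, 0.2767, 0.1164]
tool_rot: [3.141, -0.0, -0.005]
force: [-0.2, 0.0, -0.6]
grip_width: 0.0126
finger_force: 78.8
pos [0.4994 0.2767 0.1164] rpy [ 3.141 -0.    -0.005] shift [-0.007 -0.002  0.217]
turn z units (tool z down => sign flipped): -0.0007
n 5097 tail tool x 0.0634 => mid x -0.0016 y@0 0.0008 yaw slope 0.0032 axis z@0 0.0121 z slope 0.0188
handle y [0.2676 0.2752 0.2831] want 0.2754
1 (array([538.9, 287.6]), array([11.5,  6.8]), 0.3) 0.0871
1 (array([538.8, 259. ]), array([ 9.9, 11.7]), 89.4) 0.0914
handle y [0.2676 0.275  0.2827] want 0.2754
0 empty 21
1 n 4632 x range [0.4592 0.5601] y 0.2116 clip 0.209 yaw -0.0098 axis z 0.0604 pitch 0.0004
2 empty 0
3 empty 12
```

```bash
python3 -m inch '[[0,-0.001,0.05,0,0,0,0],[0,-0.001,0.1,0,0,0,0],[0,-0.001,0.13,0,0,0,0],[0,-0.001,0.16,0,0,0,0],[0,-0.001,0.19,0,0,0,0]]' 90 | egrep 'pos|^force|wid'
python3 -m inch '[[0,0,0.012,0,0,0,0],[0,0,0.025,0,0,0,0],[0,0,0.025,0,0,0,0]]' | egrep 'pos|^force|wid'
python3 -m inch '[[0,0,0.006,0,0,0,0],[0,0,0.006,0,0,0,0]]' | egrep 'pos|^force|wid'
```

```text
position: [0.4989, 0.2767, 0.0773]
force: [-0.1, -1.9, -2.5]
grip_width: 0.012
position: [0.4991, 0.2776, 0.0731]
force: [1.6, -0.8, -0.9]
grip_width: 0.012
position: [0.4991, 0.2776, 0.0728]
force: [-5.4, -3.1, 17.2]
grip_width: 0.0121
```

```bash
python3 -m inch '[[0,0,0.004,0,0,0,0],[0,0,0,0,0,0,0.3],[0,0,0,0,0,0,0.3],[0,0,0,0,0,0,0.3],[0,0,0,0,0,0,0.3],[0,0,-0.15,0,0,0,0.3],[-0.1,0,-0.4,0,0,0,0.3],[-0.3,0.1,-0.7,0,0,0,0.3],[-0.3,0.3,-0.9,0,0,0,0.3],[-0.3,0.3,-0.9,0,0,0,0.3]]'
python3 - <<'E'
from h import *
f=grab("wrist"); np.savez("w11.npz",**f); seated(f)
t=grab("top"); utensils(t); rel([.558,-.428,.25])
E
```

```text
clock: 36.58
position: [0.4395, 0.2161, 0.255]
tool_rot: [-3.139, -0.004, -0.007]
force: [0.8, -0.2, -0.6]
grip_width: 0.0258
finger_force: 0.0
0 empty 0
1 n 2290 x range [0.4319 0.5593] y 0.2097 clip 0.209 yaw -0.0021 axis z 0.0606 pitch -0.0005
2 n 2910 x range [0.4124 0.5614] y 0.2748 clip 0.275 yaw -0.0044 axis z 0.0601 pitch 0.0168
3 empty 0
px (449, 178) n 413 head dir deg 90.68 tail [ 0.6802 -0.43  ] tip [ 0.679  -0.3297] len 0.1003 mid(tail) [ 0.6795 -0.365 ] mid(tip) [ 0.6805 -0.4497] wid 0.039
px (456, 227) n 396 head dir deg 116.85 tail [ 0.5879 -0.484 ] tip [ 0.5053 -0.3208] len 0.183 mid(tail) [ 0.5585 -0.426 ] mid(tip) [ 0.5595 -0.4279] wid 0.0295
pos [0.439  0.2178 0.2524] rpy [-3.14e+00 -1.00e-03 -5.00e-03] shift [0.61  3.226 0.009]
```

```bash
python3 -c "
from h import *
f=load('w11.npz'); w=cloud(f); hsv=cv2.cvtColor(f['img'],cv2.COLOR_RGB2HSV)
m=(abs(w[...,1]-.275)<.004)&(abs(w[...,0]-.4967)<.062)&(w[...,2]>.055)&(w[...,2]<.073)&(hsv[...,1]>70)&(hsv[...,0]<28); P=w[m]; b=np.polyfit(P[:,0]-.4967,P[:,2],1); print('pitch',b)"
python3 -m inch '[[0,0.3,0,0,0,0,0.4],[0.1,0.6,0,0,0,0,0.4],[0.2,0.9,0,0,0,0,0.4],[0.2,0.99,0,0,0,0,0.4]]' | grep pos
python3 -m inch '[[0,0.3,0,0,0,0,0.4],[0.1,0.6,0,0,0,0,0.4],[0.2,0.9,0,0,0,0,0.4],[0.2,0.99,0,0,0,0,0.4]]' |grep pos
python3 -m inch '[[0,0.3,0,0,0,0.1,0.4],[0.1,0.6,0,0,0,0.2,0.4],[0.2,0.9,0,0,0,0.3,0.4],[0.2,1,0,0,0,0.4,0.4],[0.2,1,0,0,0,0.5,0.4],[0.2,1,0,0,0,0.6,0.4],[0.2,1,0,0,0,0.7,0.4],[0.2,1,0,0,0,0.7,0.4],[0.2,1,0,0,0,0.7,0.4]]'
python3 - <<'E'
from h import *
f=grab("wrist"); utensils(f)
rel([.558,-.4285,.0185],np.radians(26.65))
E
```

```text
pitch [0.00168139 0.06831753]
position: [0.4786, 0.0166, 0.2507]
position: [0.5176, -0.1816, 0.2501]
clock: 38.8
position: [0.5566, -0.3784, 0.2509]
tool_rot: [3.141, 0.001, -1.099]
force: [-0.1, 1.1, -1.2]
grip_width: 0.0342
finger_force: 0.0
px (217, 138) n 1049 head dir deg -87.34 tail [ 0.6611 -0.3332] tip [ 0.6657 -0.4318] len 0.0986 mid(tail) [ 0.6642 -0.3982] mid(tip) [ 0.6602 -0.3119] wid 0.0353
px (332, 175) n 3358 head dir deg 116.71 tail [ 0.588  -0.4855] tip [ 0.5053 -0.3212] len 0.1839 mid(tail) [ 0.5588 -0.4275] mid(tip) [ 0.5593 -0.4284] wid 0.0301
pos [ 0.5564 -0.3786  0.2512] rpy [ 3.141e+00  1.000e-03 -1.100e+00] shift [0.227 0.105 1.163]
turn z units (tool z down => sign flipped): 0.0033
```

```bash
python3 -m inch '[[0.1,0.05,0.1,0,0,0.003,0.4],[0.227,0.1,0.35,0,0,0.003,0.4],[0.227,0.1,0.6,0,0,0.003,0.4],[0.227,0.1,0.85,0,0,0.003,0.4],[0.227,0.1,0.9,0,0,0.003,0.4],[0.227,0.1,0.9,0,0,0.003,0.4]]' | egrep 'pos|rot'
python3 -m inch '[[0,0,0.1,0,0,0,0.4],[0,0,0.2,0,0,0,0.4],[0,0,0.258,0,0,0,0.4],[0,0,0.258,0,0,0,0.4],[0,0,0.258,0,0,0,0],[0,0,0.258,0,0,0,0],[0,0,0.258,0,0,0,0],[0,0,0.258,0,0,0,0],[0,0,0.258,0,0,0,0]]' 70
python3 -c "
from h import *
rel([.5588,-.428,.019],np.radians(26.7)); rel([.498,.02,.16],np.pi/2-.004)"
```

```text
position: [0.5591, -0.4287, 0.0728]
tool_rot: [-3.142, -0.001, -1.108]
clock: 40.72
position: [0.5592, -0.4286, 0.021]
tool_rot: [-3.141, -0.001, -1.108]
force: [0.2, -0.1, 7.2]
grip_width: 0.0132
finger_force: 68.8
pos [ 0.5592 -0.4286  0.021 ] rpy [-3.141e+00 -1.000e-03 -1.108e+00] shift [-0.004  0.     0.01 ]
turn z units (tool z down => sign flipped): -0.0023
pos [ 0.5592 -0.4286  0.021 ] rpy [-3.141e+00 -1.000e-03 -1.108e+00] shift [-2.143 -0.727 -0.697]
turn z units (tool z down => sign flipped): -0.7031
```

```bash
python3 -m inch '[[0,0,-0.1,0,0,0,0],[0,0,-0.3,0,0,0,0],[0,0,-0.55,0,0,0,0],[-0.1,-0.03,-0.7,0,0,0,0],[-0.2,-0.067,-0.7,0,0,0,0],[-0.2,-0.067,-0.7,0,0,0,0]]' 80| egrep 'pos|wid'
python3 -m inch '[[-0.2,-0.068,0,0,0,0,0],[-0.45,-0.153,0,0,0,0,0],[-0.7,-0.238,0,0,0,0,0],[-0.92,-0.31,0,0,0,0,0],[-0.97,-0.33,0,0,0,0,0]]' | egrep 'pos|wid'
python3 -m inch '[[-0.2,-0.068,0,0,0,-0.1,0],[-0.45,-0.153,0,0,0,-0.2,0],[-0.7,-0.238,0,0,0,-0.3,0],[-0.92,-0.31,0,0,0,-0.4,0],[-0.97,-0.33,0,0,0,-0.5,0],[-0.97,-0.33,0,0,0,-0.6,0],[-0.97,-0.33,0,0,0,-0.7,0],[-0.97,-0.33,0,0,0,-0.703,0],[-0.97,-0.33,0,0,0,-0.703,0]]'
python3 - <<'E'
from h import *
f=grab("wrist"); inhand(f); rel([.499,.343,.16],np.pi/2-.004)
E
```

```text
position: [0.5536, -0.3851, 0.1618]
grip_width: 0.0124
position: [0.5257, -0.1811, 0.1607]
grip_width: 0.0128
clock: 43.22
position: [0.4984, 0.0189, 0.1604]
tool_rot: [3.141, -0.0, -0.009]
force: [0.2, -0.2, -0.6]
grip_width: 0.0122
finger_force: 78.8
n 4760 tail tool x 0.0631 => mid x -0.0019 y@0 0.0016 yaw slope -0.0034 axis z@0 0.0117 z slope 0.0232
pos [0.4983 0.0191 0.1604] rpy [ 3.141 -0.    -0.008] shift [-0.009 -1.619  0.002]
turn z units (tool z down => sign flipped): -0.0025
```

```bash
python3 -m inch '[[0,-0.25,0,0,0,0,0],[0,-0.5,0,0,0,0,0],[0,-0.75,0,0,0,-0.003,0],[0,-0.95,0,0,0,-0.003,0],[0,-1,0,0,0,-0.003,0]]' | egrep 'pos|wid'
python3 -m inch '[[0,-0.25,0,0,0,0,0],[0,-0.5,0,0,0,0,0],[0,-0.621,0,0,0,0,0],[0,-0.621,0.1,0,0,0,0],[0,-0.621,0.2,0,0,0,0],[0,-0.621,0.22,0,0,0,0],[0,-0.621,0.22,0,0,0,0]]'
python3 - <<'E'
from h import *
rel([.499,.343,.073],np.pi/2-.004); f=grab("wrist"); over(f,3)
E
```

```text
position: [0.4985, 0.2223, 0.16]
grip_width: 0.0123
clock: 44.78
position: [0.4993, 0.3432, 0.1166]
tool_rot: [3.141, -0.0, -0.001]
force: [-0.5, 0.0, -0.1]
grip_width: 0.0124
finger_force: 78.7
pos [0.4993 0.3432 0.1166] rpy [ 3.141e+00 -0.000e+00 -1.000e-03] shift [-0.002  0.001  0.218]
turn z units (tool z down => sign flipped): 0.002
n 4964 tail tool x 0.0629 => mid x -0.0021 y@0 0.0012 yaw slope -0.0027 axis z@0 0.0121 z slope 0.0225
handle y [0.3339 0.3415 0.3494] want 0.34140000000000004
1 (array([539., 325.]), array([10. , 11.3]), 89.7) 0.0914
1 (array([539.2, 354.1]), array([ 6.1, 11.1]), 89.0) 0.0872
handle y [0.3343 0.342  0.3493] want 0.34140000000000004
```

```bash
python3 -m inch '[[0,0.001,0.05,0,0,0.001,0],[0,0.001,0.1,0,0,0.001,0],[0,0.001,0.13,0,0,0.001,0],[0,0.001,0.16,0,0,0.001,0],[0,0.001,0.19,0,0,0.001,0]]' 90 | egrep 'pos|^force|wid'
python3 -m inch '[[0,0,0.012,0,0,0,0],[0,0,0.025,0,0,0,0],[0,0,0.025,0,0,0,0]]' | egrep 'pos|^force|wid'
python3 -m inch '[[0,0,0.006,0,0,0,0],[0,0,0.008,0,0,0,0]]' | egrep 'pos|^force|wid'
```

```text
position: [0.4987, 0.3434, 0.0776]
force: [-0.5, -1.8, -1.0]
grip_width: 0.0123
position: [0.4989, 0.3437, 0.0733]
force: [1.5, -1.7, -1.4]
grip_width: 0.0119
position: [0.499, 0.3437, 0.0728]
force: [-7.5, -6.2, 27.5]
grip_width: 0.012
```

```bash
python3 -m inch '[[0,0,0,0,0,0,0.3],[0,0,0,0,0,0,0.3],[0,0,0,0,0,0,0.3],[0,0,0,0,0,0,0.3],[0,0,-0.15,0,0,0,0.3],[-0.1,0,-0.4,0,0,0,0.3],[-0.3,0.2,-0.7,0,0,0,0.3],[-0.3,0.5,-0.9,0,0,0,0.3],[-0.3,0.6,-0.9,0,0,0,0.3],[-0.3,0.6,-0.9,0,0,0,0.3]]'
python3 - <<'E'
from h import *
f=grab("wrist"); np.savez("w12.npz",**f); seated(f); save(f,"w12.png")
w=cloud(f); x,y,z=w[...,0],w[...,1],w[...,2]
m=(z>.045)&(z<.075)&(abs(x-.497)<.035)&(y<.12)&(y>.08);print("tab",m.sum(),rect(w[m]))
t=grab("top"); q=cloud(t); m=(q[...,2]>.055)&(q[...,2]<.075)&(np.hypot(q[...,0]-.71,q[...,1]-.066)<.03); print("knob",q[m].mean(0).round(3),"dish .712 .066")
E
```

```text
clock: 47.32
position: [0.4392, 0.2214, 0.2533]
tool_rot: [-3.14, -0.002, -0.004]
force: [0.8, 0.4, 0.3]
grip_width: 0.0257
finger_force: 0.0
0 empty 0
1 n 2462 x range [0.4501 0.5766] y 0.2094 clip 0.209 yaw -0.0084 axis z 0.0606 pitch -0.0001
2 n 2962 x range [0.4123 0.5613] y 0.2748 clip 0.275 yaw -0.0043 axis z 0.0601 pitch 0.0166
3 n 2986 x range [0.4121 0.5606] y 0.34 clip 0.34099999999999997 yaw -0.0107 axis z 0.06 pitch 0.0186
tab 898 (array([496.7, 100.7]), array([49.5,  8.8]), 0.3)
knob [0.71  0.065 0.067] dish .712 .066
```

View pics/w12.png

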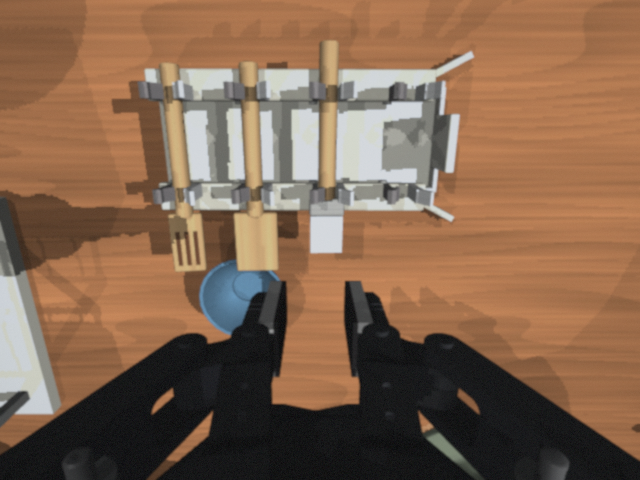

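All three are seated under both jaws, but the pastry brush (329,40–215) has been shifted about 17 mm along x, close to the 20 mm limit. I'll grip it lightly and draw it back.

```bash
python3 -m inch '[[0.2,0.05,0.1,0,0,0,0.3],[0.329,0.051,0.3,0,0,0,0.3],[0.329,0.051,0.5,0,0,0,0.3],[0.329,0.051,0.7,0,0,0,0.3],[0.329,0.051,0.85,0,0,0,0.3],[0.329,0.051,0.905,0,0,0,0.3],[0.329,0.051,0.905,0,0,0,0.3]]' 40
python3 -m inch '[[0,0,0,0,0,0,0],[0,0,0,0,0,0,0],[0,0,0,0,0,0,0],[0,0,0,0,0,0,0]]' 40
python3 -m inch '[[-0.02,0,0,0,0,0,0],[-0.045,0,0,0,0,0,0],[-0.07,0,0,0,0,0,0],[-0.08,0,0,0,0,0,0],[-0.08,0,0,0,0,0,0]]'
```

```text
clock: 48.3
position: [0.5044, 0.2136, 0.0703]
tool_rot: [3.141, 0.001, -0.001]
force: [-0.4, -0.4, 0.1]
grip_width: 0.0252
finger_force: 0.0
clock: 48.8
position: [0.5048, 0.2128, 0.0717]
tool_rot: [3.141, -0.001, -0.001]
force: [0.2, -5.5, -2.7]
grip_width: 0.0144
finger_force: 39.3
clock: 49.42
position: [0.4893, 0.2129, 0.072]
tool_rot: [-3.141, -0.002, -0.002]
force: [0.5, -6.8, 0.1]
grip_width: 0.0144
finger_force: 39.7
```

```bash
python3 -m inch '[[0,0.008,0,0,0,0,0],[0,0.008,0,0,0,0,0.3],[0,0.008,0,0,0,0,0.3],[0,0.008,0,0,0,0,0.3],[0,0.008,-0.15,0,0,0,0.3],[0,0.008,-0.45,0,0,0,0.3],[-0.2,0.008,-0.75,0,0,0,0.3],[-0.25,0,-0.9,0,0,0,0.3],[-0.25,0,-0.9,0,0,0,0.3],[-0.25,0,-0.9,0,0,0,0.3]]'
python3 - <<'E'
from h import *
f=grab("wrist"); seated(f); save(f,"w13.png",(100,20,500,340),1.6)
w=cloud(f); x,y,z=w[...,0],w[...,1],w[...,2]; hsv=cv2.cvtColor(f['img'],cv2.COLOR_RGB2HSV)
m=(z>.045)&(z<.075)&(abs(x-.497)<.035)&(y<.12)&(y>.08);print("tab",m.sum(),rect(w[m]))
for c in(.2094,.2751,.3411):
    m=(abs(y-c)<.011)&(abs(x-.4967)<.06)&(z>.055)&(z<.073)&(hsv[...,1]>70)&(hsv[...,0]<28); P=w[m]; print('yaw',np.polyfit(P[:,0]-.4967,P[:,1],1).round(4),'pitch',np.polyfit(P[:,0]-.4967,P[:,2],1).round(4))
E
```

```text
clock: 50.68
position: [0.4384, 0.2137, 0.2505]
tool_rot: [-3.141, 0.0, -0.001]
force: [0.1, 0.1, -0.9]
grip_width: 0.0257
finger_force: 0.0
0 empty 0
1 n 2396 x range [0.434  0.5611] y 0.2095 clip 0.209 yaw -0.0138 axis z 0.0606 pitch 0.0001
2 n 3017 x range [0.412  0.5614] y 0.2747 clip 0.275 yaw -0.0047 axis z 0.0601 pitch 0.0167
3 n 3050 x range [0.4122 0.5606] y 0.3399 clip 0.34099999999999997 yaw -0.0111 axis z 0.06 pitch 0.0193
tab 899 (array([496.7, 100.8]), array([49.7,  8.6]), 0.1)
yaw [-0.014   0.2095] pitch [0.001  0.0676]
yaw [-0.0061  0.2748] pitch [-0.0005  0.0676]
yaw [-0.0071  0.3399] pitch [-0.0001  0.0673]
```

View pics/w13.png

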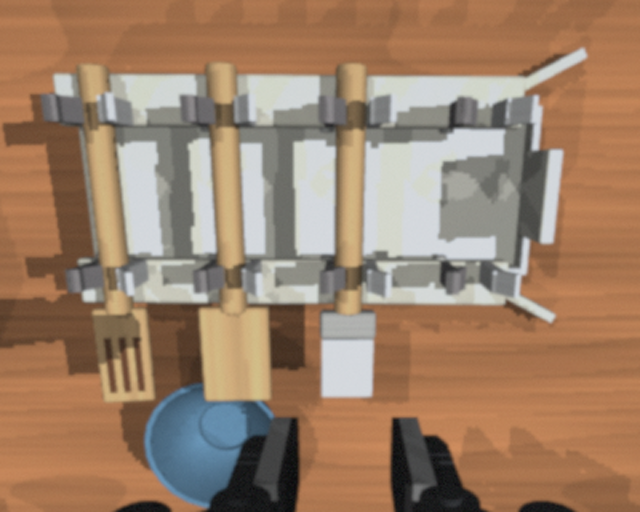

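All three handles now sit centred and level under both jaws (crop x ≈ 105, 228 and 350), and the tray is home. Handing in.

```bash
python3 -c "
from workcell import bot
print(bot.job_done())"
```

```text
the job is handed in; nothing more can be done
None
```

I've handed the job in, though the hand-in gave no verdict: my last camera checks showed the pot brush in its dish, the tray home, and the pastry brush, spatula and turner seated in clips 1, 2 and 3 (the spoon was absent).

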